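# Close the pantry jar: inner lid first, then the screw ring

## Robot

A 6-joint arm with a two-finger parallel gripper is mounted at the origin on the work surface. World frame = base frame: x ahead of the robot, y to its left, z up, the work surface at z = 0. Lengths are in m, angles in degrees, forces in N, time in s.
With the tool pointing down it reaches from about 0.275 to 0.75 m from the base axis. Payload 10.2 kg.
Tool frame: the origin (TCP) lies between the finger pads; the fingertips stand 17 mm ahead of it and the grasp point (between the pads) lies 2 mm behind it; z points along the fingers, y is the line along which they close (so a half turn about z gives the same grasp; the last joint's range is limited). The gripper opens to 88 mm and grips with 3 to 60 N. Pads are 18 mm wide; open, the fingers measure 123 mm over their backs; the gripper's body (75 mm by 187 mm) begins 45 mm behind the grasp point.
Start: joints at [63.002, 17.928, 85.812, -0, 76.261, -12.8], TCP at [0.129, 0.509, 0.232] pointing down, gripper open.
Joint ranges: [-168.41, 168.41], [-55.51, 124.54], [10.69, 146.95], [-70.63, 250.63], [1, 178], [-165.06, 165.06]. Speed limits (degrees/s): [136.94, 136.94, 172.46, 180, 180, 180].

## Interface

Orientations are given as [roll, pitch, yaw] about the fixed x, y, z axes, in that order (R = Rz(yaw) Ry(pitch) Rx(roll)).
In Python, from workcell import manip, eyes, job gives the robot as it stands. The module is installed in compiled form; this text tells all that it offers.
- The arm moves only by the tool step_arm, never from a script. Its argument "motion" is a list of rows, each an object with "xyz": the shift along the tool's x, y, z in mm, a list of three; "turn": the turn, a rotation vector about the tool's x, y, z in rad, a list of three; "grip": the opening, from -1 (shut) to 1 (fully open). A call has 1 to 12 rows; each row is the pose to reach, as a shift and turn from the pose commanded when the call began, along the tool's axes at that moment; what a row does not reach only later rows make up. A row lasts 1/12 s, in which the tool goes at most 41.7 mm and 7.16 degrees, less where a joint would pass 70% of its speed; a pose out of reach is approached as far as the arm can. A call with a gripper value outside its range is refused whole. The fingers move at their own pace and stop on an object; the grip force is fixed at half the most. Time passes only in rows, so rows that repeat a pose let the fingers close. It gives the time, the measured TCP pose, the force, the opening and the grip force at its end, in the units of the state.
- manip.sense(): the state, without advancing time (a new reading comes with each control period).
- eyes.grab_frame(name): name is "scene" or "side" or "wrist"; returns the picture (480x640x3 uint8, red, green, blue); there is no depth.
- eyes.get_calibration(name): a dict with "mtx" (3x3 intrinsics, pixels), "rvec" (rotation vector, rad) and "tvec" (3), from world to camera coordinates, as OpenCV has them. Camera axes: x right, y down, z forward; pixel columns grow to the right and rows downward; lengths in m; the calibration is good to about 2 mm. A picture is of the moment at which its call begins: read the wrist's pose just before it. get_calibration takes no time and is no camera call; for the wrist camera it gives the pose at the moment of the call.
- job.sign_off(): hands the job in; it is judged then, once.
The state is a dict: "t": time; "q": joint angles; "joint_velocities": joint speeds; "joint_efforts": joint torques, N m; "ee_pos": TCP position; "eef_rot": TCP orientation; "wrist_force": force on the tool from outside, world axes, zero at the start; "moment": the same for the moment, N m; "finger_gap": finger opening in m; "grip_force": force on a finger pad.
Only numpy, scipy, OpenCV 4.12 (cv2) and the standard library are available. Lean on these libraries where they do the work, as an engineer would, in place of code of your own. Each camera call takes 0.05 s, during which the arm holds its last target. There are 200 camera calls.

## Task

Close the blue storage jar: set the loose terracotta inner lid flat into the seat in its mouth and let go of it, then put the brass ring over it, open end down, and screw it clockwise by feel until it is snug and clamps the inner lid. Turn it firmly but do not force it, or the inner lid cracks, and do not disturb the other things on the counter.

Things in the scene. Friction and masses are not known exactly. Their poses are not given: they have to be found in the camera images.
- inner_lid: The terracotta inner lid, 90 g, standing knob up on the counter. Origin: centre of its underside, z up through the knob. Disk 45 mm in diameter and 6 mm thick with a 2 mm chamfer round its lower edge; on its top a round upright knob 14 mm in diameter and 22 mm high (from 6 to 28 mm above the origin), by which it is taken from above.
- screw_ring: Brass screw ring, 80 g, lying open end down. Origin: centre of its lower edge, z up along its axis. Outer diameter 67 mm (grip it across the outside from above; held with 10 to 15 N it slips in the fingers once snug, with over 25 N the lid may crack first), 21 mm high, wall 3 mm; a 3 mm flange at the top leaves a 32 mm hole for the lid's knob.
- ring_pin (a point): One of the ring's three thread pins, 120 degrees apart inside its wall: 4 mm thick, centred 2.5 mm above the lower edge, reaching in to 26.7 mm from the axis (the wall's inside is at 30.4 mm). This one lies along the ring's own +x axis, under the red mark on the flange. Axes are the ring's.
- jar: Dark blue stoneware jar, fixed in a black rubber cradle: it neither moves nor turns. Origin: centre of its foot on the counter, z up. Body 90 mm in diameter up to 72 mm; cradle 120 mm in diameter, 22 mm high; a neck 52 mm in diameter rises from 88 mm to the rim at 128 mm.
- jar_mouth (a point): Centre of the jar's mouth at rim height (128 mm above the counter), axes the jar's. The lid's seat is a round recess 47 mm in diameter, 4 mm deep, its ledge a black rubber gasket (37 mm opening) that gives 1 mm per 35 N: a seated lid has its underside 4 mm below the rim and stands 2 mm proud.
- jar_thread (a point): Point on the neck's axis at the top of its thread, 4 mm below the rim, axes the jar's. Right-hand, three starts, 59.2 mm across: the ring sinks 9 mm per 120 degrees clockwise from above. The starts lie -35 to +35 degrees (not known closer) off the jar's +x axis and off 120 and 240 degrees; each thread runs down 180 degrees clockwise.
- ring_flange (a point): Centre of the top of the ring's flange, 21 mm above its lower edge. Set on, the ring's pins rest on the threads; turned clockwise they pass under the next start (within 120 degrees) and are caught; some 55 degrees on the ring begins to clamp the lid, lower edge 16 mm below the rim; then the moment needed to turn it grows about 0.09 N m per degree. 0.3 to 0.8 N m is snug, over 1.2 cracks the lid.
- spice_jar: Amber spice jar with a black cap, 48 mm wide, 100 mm high; to be left alone. Origin: centre of its underside.
- salt_pot: White salt pot with a steel cap, 54 mm wide, 85 mm high; to be left alone. Origin: centre of its underside.
- mug: Green mug, 80 mm wide, 90 mm high; to be left alone. Origin: centre of its underside.
- bowl: White bowl, 120 mm wide, 50 mm high; to be left alone. Origin: centre of its underside.
- tin: Tin can, 74 mm wide, 110 mm high; to be left alone. Origin: centre of its underside.
- oil_bottle: Green glass bottle, 60 mm wide, 190 mm high; to be left alone. Origin: centre of its underside.
- spoon: Spoon lying on the counter beyond the jar, along its body's x axis; to be left alone. Origin: centre of its underside.
Not all that is in view belongs to the job. Leave any turquoise or white look-alike of the inner_lid alone.

How it is judged (in metres and radians):
On the way, in this order (a step that is already met when the one before it is completed fails the run):
1. the inner lid lies flat in its seat in the jar's mouth, let go of, before the ring is on (z of inner_lid in the frame of jar_mouth between -0.0065 and -0.003 m and horizontal distance between inner_lid and jar_mouth below 0.002 m and angle between inner_lid's own z axis and vertical below 0.06 rad and contact force between the fingers and inner_lid below 0.05 N and horizontal distance between screw_ring and jar_mouth above 0.05 m), for 0.2 s.
2. the ring is screwed down level over it and clamps it with more than 6 N, let go of (z of inner_lid in the frame of jar_mouth between -0.0065 and -0.003 m and horizontal distance between inner_lid and jar_mouth below 0.002 m and angle between inner_lid's own z axis and vertical below 0.06 rad and z of screw_ring in the frame of jar_mouth below -0.0145 m and horizontal distance between screw_ring and jar_mouth below 0.003 m and angle between screw_ring's own z axis and vertical below 0.05 rad and contact force between screw_ring and inner_lid above 6 N and contact force between the fingers and screw_ring below 0.05 N), for 0.2 s.
At the end, for the whole second after the job is handed in: The inner lid lies flat in its seat, underside 3 to 6.5 mm below the rim, within 2 mm of centre; the ring is screwed down level over it, lower edge at least 14.5 mm below the rim, within 3 mm of centre, at rest, and clamps the lid with more than 6 N; both are let go (z of inner_lid in the frame of jar_mouth between -0.0065 and -0.003 m and horizontal distance between inner_lid and jar_mouth below 0.002 m and angle between inner_lid's own z axis and vertical below 0.06 rad and z of screw_ring in the frame of jar_mouth below -0.0145 m and horizontal distance between screw_ring and jar_mouth below 0.003 m and angle between screw_ring's own z axis and vertical below 0.05 rad and contact force between screw_ring and inner_lid above 6 N and linear speed of screw_ring below 0.01 m/s); the robot touches nothing.
It fails at once if the inner lid is pressed into the jar with more than 40 N (it cracks) (contact force between inner_lid and jar above 40 N).
It fails at once if the ring bears on the inner lid with more than 40 N (it cracks) (contact force between screw_ring and inner_lid above 40 N).
It fails at once if another thing on the counter is shifted by more than 30 mm or knocked over (distance of any of spice_jar, salt_pot, mug, bowl, tin, oil_bottle, spoon from where it was at the start of the episode above 0.03 m or angle between any of spice_jar, salt_pot, mug, bowl, tin, oil_bottle's own z axis and vertical above 0.5 rad).
It also fails if it takes over 72 s, if anything falls off the work surface, if the arm or the gripper's body presses on something with over 40 N, if the wrist force passes 120 N, or if a joint passes its speed limit or range.

## Working session

There is one attempt and no reset: what is moved stays moved. The work goes in short steps, Python scripts to look and compute and a tool call to move; the robot and the scene stay as the last step left them, time stands still between calls to the robot, and variables do not carry over. Pictures are saved under pics/ and viewed, at most 10 in all, crops included, and the job is handed in when it is done.

Besides the shell and the picture viewer there is one more tool, called after "Request:" as name(argument=value, ...), one argument or row to a line, values as JSON. step_arm: Moves the arm, as the interface text tells. Its arguments: {"type":"object","properties":{"motion":{"type":"array","items":{"type":"object","properties":{"xyz":{"type":"array","items":{"type":"number"}},"turn":{"type":"array","items":{"type":"number"}},"grip":{"type":"number"}}}}},"required":["motion"]}

```bash
mkdir -p pics; cat > h.py <<'E'
from workcell import manip, eyes, job
import numpy as np, cv2
def cam(n):
    c=eyes.get_calibration(n); K=np.array(c["mtx"],float); R=cv2.Rodrigues(np.array(c["rvec"],float))[0]; t=np.array(c["tvec"],float).ravel()
    return K,R,t
def snap(n,f):
    c=cam(n); im=eyes.grab_frame(n); cv2.imwrite("pics/"+f,cv2.cvtColor(im,cv2.COLOR_RGB2BGR)); return im,c
def ray(c,u,v,z):
    K,R,t=c; d=R.T@np.linalg.inv(K)@[u,v,1]; o=-R.T@t; return o+d*(z-o[2])/d[2]
def proj(c,p):
    K,R,t=c; q=K@(R@np.array(p)+t); return q[:2]/q[2]
E
python3 - <<'E'
from h import *
s=manip.sense(); print(s)
a,ca=snap("scene","s0.png"); b,cb=snap("wrist","w0.png"); d,cd=snap("side","d0.png")
np.savez("c0.npz",*ca,*cb,*cd)
print(ca,cb)
E
```

```text
{'t': 0.0, 'q': array([ 6.30035541e+01,  1.79575046e+01,  8.58562000e+01, -1.46874864e-03,
        7.62602060e+01, -1.28006764e+01]), 'joint_velocities': array([-0.03936999,  0.01847972, -0.01147804, -0.07146928, -0.10548159,
        0.01325607]), 'joint_efforts': array([ 1.32266828e-04, -4.02209902e+01, -2.52272987e+01,  6.94591273e-02,
        3.52316292e-02, -1.14184986e-04]), 'ee_pos': array([0.12864839, 0.50871541, 0.231664  ]), 'eef_rot': array([-1.79927610e+02, -1.49847987e-02,  1.65804571e+02]), 'wrist_force': array([ 0.14001494, -0.12807401, -1.77221992]), 'moment': array([-0.06409539,  0.03491941, -0.00383106]), 'grip_force': 0.0, 'finger_gap': 0.08780969992419373}
(array([[596.56961527,   0.        , 306.89873282],
       [  0.        , 596.56961527, 236.83784721],
       [  0.        ,   0.        ,   1.        ]]), array([[ 0.74168993,  0.6705342 , -0.01673108],
       [ 0.53114545, -0.60237687, -0.5958411 ],
       [-0.40961025,  0.43304271, -0.80292805]]), array([-0.44175363, -0.22992488,  1.81418536])) (array([[356.0377455 ,   0.        , 318.91001922],
       [  0.        , 356.0377455 , 238.52914657],
       [  0.        ,   0.        ,   1.        ]]), array([[ 0.24550083,  0.96939398, -0.00215927],
       [ 0.92967467, -0.23480959,  0.2838476 ],
       [ 0.27465313, -0.07169223, -0.95886698]]), array([-0.52340479, -0.03886855,  0.39160666]))
```

View pics/s0.png

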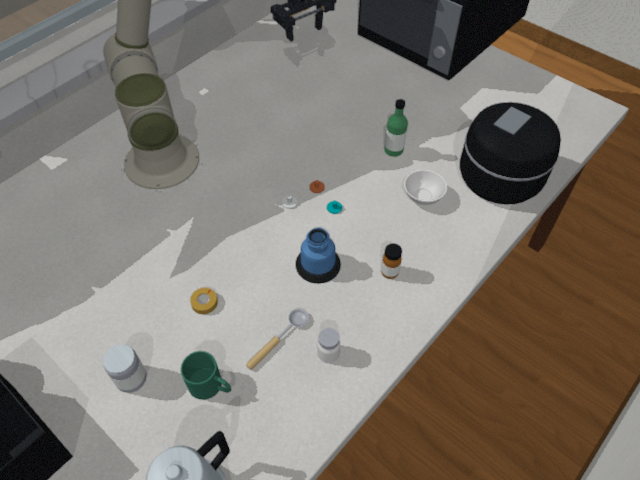

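View pics/w0.png

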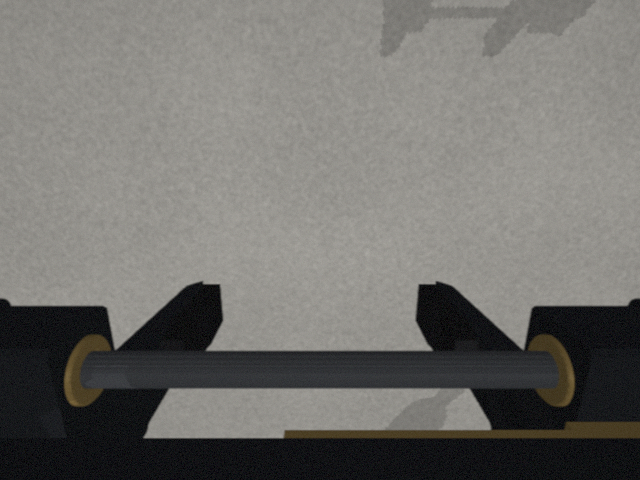

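View pics/d0.png

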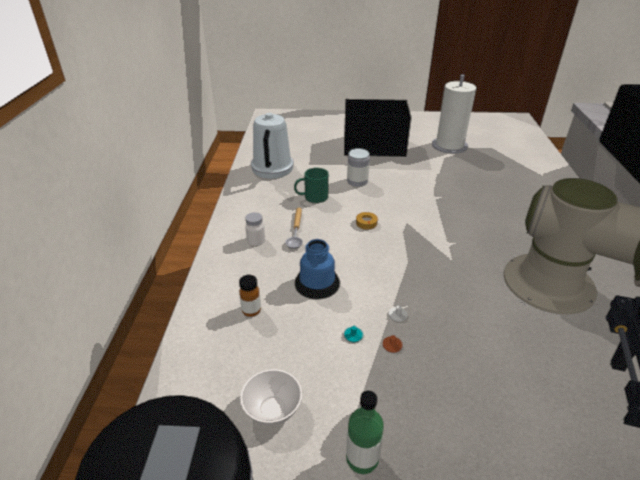

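The scene picture shows the terracotta lid at (317,187), the ring at (204,300), the jar mouth at about (318,236), and look-alikes at (289,202) and (334,207). The side picture shows the lid at (392,344), the ring at (367,221) and the mouth at (317,246). The wrist picture shows bare counter and the fingers.

```bash
python3 - <<'E'
from h import *
z=np.load("c0.npz"); A=[z[f"arr_{i}"] for i in range(9)]; S,W,D=A[:3],A[3:6],A[6:]
def tri(p,q):
    P=[c[0]@np.c_[c[1],c[2]] for c in (S,D)]
    x=cv2.triangulatePoints(P[0],P[1],np.array(p,float),np.array(q,float)).ravel(); return (x[:3]/x[3]).round(4)
for n,p,q,h in [("lid",(317,187),(392,345),.008),("ring",(204,300),(367,220),.015),("mouth",(318,236),(317,246),.128),("turq",(334,208),(353,335),.008),("white",(289,203),(399,314),.008),("spice",(392,250),(249,282),.1),("salt",(328,337),(254,218),.085),("bowl",(425,188),(271,396),.04),("bottle",(400,103),(368,398),.19),("mug",(200,362),(316,176),.09),("spoon",(299,318),(292,243),.01)]:
    print(n,ray(S,*p,h).round(3)[:2],ray(D,*q,h).round(3)[:2],tri(p,q))
# wrist cam in tool frame
s=manip.sense(); from scipy.spatial.transform import Rotation as Ro
R=Ro.from_euler('xyz',s["eef_rot"],degrees=True).as_matrix(); o=-W[1].T@W[2]
print("cam in tool",R.T@(o-s["ee_pos"]),"\n",R.T@W[1].T)
E
```

```text
lid [0.429 0.228] [0.426 0.238] [0.4251 0.2327 0.0016]
ring [ 0.469 -0.247] [ 0.467 -0.241] [ 0.4669 -0.2457  0.0113]
mouth [0.608 0.031] [0.605 0.039] [0.6054 0.0332 0.1238]
turq [0.517 0.201] [0.514 0.213] [5.130e-01 2.062e-01 2.000e-04]
white [0.409 0.131] [0.402 0.142] [4.027e-01 1.353e-01 2.000e-04]
spice [0.76  0.135] [0.758 0.146] [0.7586 0.1392 0.0943]
salt [ 0.793 -0.145] [ 0.791 -0.135] [ 0.7921 -0.1428  0.08  ]
bowl [0.678 0.405] [0.677 0.405] [0.6777 0.4052 0.0398]
bottle [0.503 0.496] [0.501 0.503] [0.5006 0.4999 0.1861]
mug [ 0.623 -0.381] [ 0.629 -0.371] [ 0.625  -0.3803  0.087 ]
spoon [ 0.681 -0.124] [ 0.685 -0.122] [ 0.6831 -0.1234  0.0103]
cam in tool [ 0.07378025 -0.00072045 -0.1535682 ] 
 [[-1.99243418e-04 -9.58817650e-01 -2.84022314e-01]
 [ 9.99999157e-01  1.73363629e-04 -1.28675580e-03]
 [ 1.28300331e-03 -2.84022331e-01  9.58816807e-01]]
```

Request:
step_arm(
  motion=[
    {"xyz":[-36,-19.5,8],"turn":[0,0,0],"grip":0},
    {"xyz":[-72,-39,16],"turn":[0,0,0],"grip":0},
    {"xyz":[-108,-58.5,24],"turn":[0,0,0],"grip":0},
    {"xyz":[-144,-78,32],"turn":[0,0,0],"grip":0},
    {"xyz":[-180,-97,40],"turn":[0,0,0],"grip":0},
    {"xyz":[-216,-117,48],"turn":[0,0,0],"grip":0},
    {"xyz":[-252,-137,56],"turn":[0,0,0],"grip":0},
    {"xyz":[-288,-156,64],"turn":[0,0,0],"grip":0},
    {"xyz":[-324,-176,72],"turn":[0,0,0],"grip":0},
    {"xyz":[-356,-194,80],"turn":[0,0,0],"grip":0},
    {"xyz":[-356,-194,80],"turn":[0,0,0],"grip":0},
    {"xyz":[-356,-194,80],"turn":[0,0,0],"grip":0},
  ],
)

```text
t: 1.15
ee_pos: [0.4269, 0.2324, 0.1516]
eef_rot: [-180.0, -0.1, 165.6]
wrist_force: [-0.9, 0.1, -0.5]
finger_gap: 0.0445
grip_force: 0.0
```

```bash
python3 - <<'E'
from h import *
s=manip.sense(); print({k:np.round(s[k],4) for k in ("t","q","ee_pos","eef_rot","wrist_force","moment","finger_gap")})
b,c=snap("wrist","w1.png"); np.savez("c1.npz",*c)
E
```

```text
{'t': np.float64(1.15), 'q': array([ 1.47216e+01,  1.78453e+01,  9.88015e+01,  7.00000e-03,
        6.34395e+01, -6.09041e+01]), 'ee_pos': array([0.4269, 0.2324, 0.1516]), 'eef_rot': array([-1.799635e+02, -7.850000e-02,  1.656225e+02]), 'wrist_force': array([-0.9322,  0.0889, -0.4881]), 'moment': array([-0.003 ,  0.0047,  0.0057]), 'finger_gap': np.float64(0.0445)}
```

View pics/w1.png

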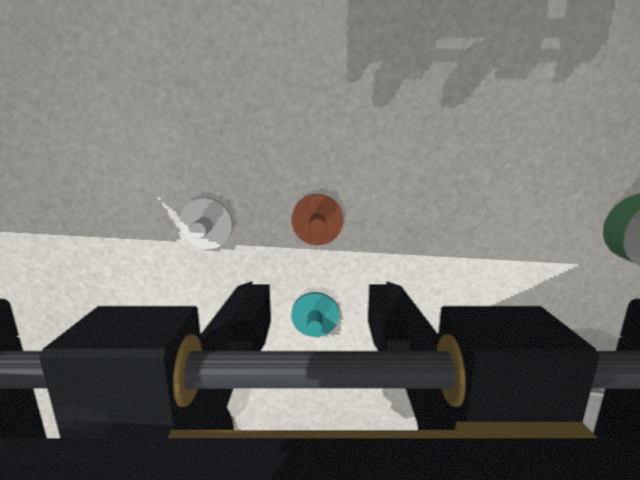

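The terracotta lid is at about (318,219) with its knob top at (317,224), nearly under the TCP. White is at (207,222) and turquoise at (316,314).

```bash
cat >> h.py <<'E'
from scipy.spatial.transform import Rotation as Ro
def lidpos(im,c,z,box=None):
    h=cv2.cvtColor(im,cv2.COLOR_RGB2HSV).astype(int); m=((h[...,0]<14)&(h[...,1]>110)&(h[...,2]>40)).astype(np.uint8)
    n,l,st,ce=cv2.connectedComponentsWithStats(m); i=1+np.argmax(st[1:,4])
    cn=max(cv2.findContours((l==i).astype(np.uint8),0,cv2.CHAIN_APPROX_NONE)[0],key=len)
    e=cv2.fitEllipse(cn); return e,ray(c,*e[0],z)
def totool(s,d): return Ro.from_euler('xyz',s["eef_rot"],degrees=True).as_matrix().T@np.array(d)*1000
E
python3 - <<'E'
from h import *
z=np.load("c1.npz"); c=[z[f"arr_{i}"] for i in range(3)]
im=cv2.cvtColor(cv2.imread("pics/w1.png"),cv2.COLOR_BGR2RGB)
e,p=lidpos(im,c,.005); s=manip.sense(); print(e,p, totool(s,[p[0]-s["ee_pos"][0],p[1]-s["ee_pos"][1],.026-s["ee_pos"][2]]))
E
```

```text
((316.9914855957031, 219.23495483398438), (49.0654296875, 49.73321533203125), 95.21987915039062) [0.42384386 0.2303706  0.005     ] [  1.3460842   -3.52367735 126.00558188]
```

Request:
step_arm(
  motion=[
    {"xyz":[2,-3.5,30],"turn":[0,0,0],"grip":0},
    {"xyz":[2,-3.5,65],"turn":[0,0,0],"grip":0},
    {"xyz":[2,-3.5,95],"turn":[0,0,0],"grip":0},
    {"xyz":[2,-3.5,115],"turn":[0,0,0],"grip":0},
    {"xyz":[2,-3.5,125],"turn":[0,0,0],"grip":0},
    {"xyz":[2,-3.5,125],"turn":[0,0,0],"grip":0},
    {"xyz":[2,-3.5,125],"turn":[0,0,0],"grip":-1},
    {"xyz":[2,-3.5,125],"turn":[0,0,0],"grip":-1},
    {"xyz":[2,-3.5,125],"turn":[0,0,0],"grip":-1},
    {"xyz":[2,-3.5,125],"turn":[0,0,0],"grip":-1},
    {"xyz":[2,-3.5,125],"turn":[0,0,0],"grip":-1},
    {"xyz":[2,-3.5,125],"turn":[0,0,0],"grip":-1},
  ],
)

```text
t: 2.2
ee_pos: [0.4237, 0.2307, 0.0276]
eef_rot: [180.0, 0.0, 165.8]
wrist_force: [-0.1, 0.2, -0.1]
finger_gap: 0.0062
grip_force: 0.0
```

```bash
python3 - <<'E'
from h import *
s=manip.sense(); print(s["finger_gap"],s["grip_force"],s["ee_pos"])
b,c=snap("wrist","w2.png"); np.savez("c2.npz",*c)
e,p=lidpos(b,c,.005); print(e,p)
E
```

```text
0.006239609387619081 0.0 [0.42371762 0.23073336 0.02760516]
((319.8710021972656, 272.937255859375), (73.25752258300781, 76.3475341796875), 95.59830474853516) [0.42128072 0.23096339 0.005     ]
```

View pics/w2.png

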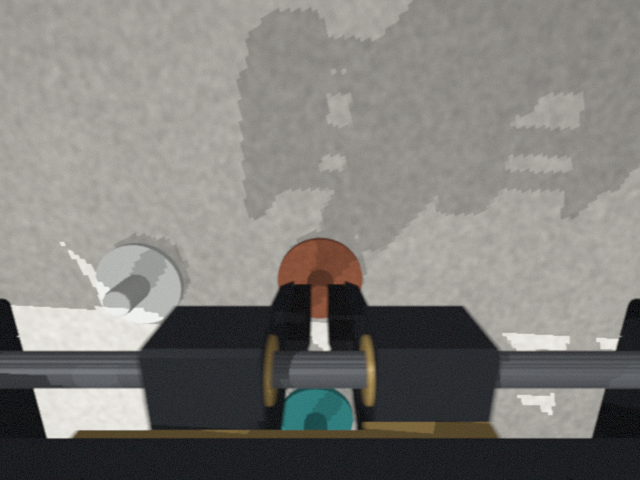

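The picture shows the fingers (inner edges at columns 310 and 328) around the knob, with the disk at (320,273), perhaps still closing. I'll compare projections and take a fresh reading.

```bash
python3 - <<'E'
from h import *
z=np.load("c2.npz"); c=[z[f"arr_{i}"] for i in range(3)]
s=manip.sense(); print(s["t"],s["finger_gap"],s["grip_force"],s["ee_pos"])
R=Ro.from_euler('xyz',s["eef_rot"],degrees=True).as_matrix(); P=lambda *a: proj(c,s["ee_pos"]+R@np.array(a)).round(0)
for g in (3,7):
    for x in (9,-9):
        for zz in (17,-2): print(g,x,zz,P(x/1e3,-g/1e3,zz/1e3),P(x/1e3,g/1e3,zz/1e3))
for dx in (0,2.3): print("knob base/top",dx,P(dx/1e3,0,.0216),P(dx/1e3,0,-.0004),P(dx/1e3,.007,-.0004))
E
```

```text
2.25 0.0023418616413708932 0.0 [0.42363822 0.23068921 0.02749146]
3 9 17 [315. 265.] [326. 265.]
3 9 -2 [314. 280.] [327. 280.]
3 -9 17 [315. 297.] [326. 297.]
3 -9 -2 [314. 315.] [327. 315.]
7 9 17 [307. 265.] [334. 265.]
7 9 -2 [305. 280.] [336. 280.]
7 -9 17 [307. 297.] [334. 297.]
7 -9 -2 [306. 315.] [335. 315.]
knob base/top 0 [320. 278.] [321. 296.] [335. 296.]
knob base/top 2.3 [320. 274.] [321. 291.] [336. 291.]
```

Request:
step_arm(
  motion=[
    {"xyz":[0,0,0],"turn":[0,0,0],"grip":-1},
    {"xyz":[0,0,0],"turn":[0,0,0],"grip":-1},
    {"xyz":[0,0,0],"turn":[0,0,0],"grip":-1},
  ],
)

```text
t: 2.5
ee_pos: [0.4235, 0.2306, 0.0272]
eef_rot: [-180.0, -0.0, 165.8]
wrist_force: [-0.6, -0.9, 0.0]
finger_gap: 0.0006
grip_force: 0.0
```

Request:
step_arm(
  motion=[
    {"xyz":[0,0,0],"turn":[0,0,0],"grip":-0.3},
    {"xyz":[0,0,0],"turn":[0,0,0],"grip":-0.3},
    {"xyz":[0,0,0],"turn":[0,0,0],"grip":-0.3},
    {"xyz":[0,0,0],"turn":[0,0,0],"grip":-0.3},
    {"xyz":[0,0,0],"turn":[0,0,0],"grip":-0.3},
  ],
)

```text
t: 2.92
ee_pos: [0.4235, 0.2307, 0.0272]
eef_rot: [-180.0, -0.0, 165.8]
wrist_force: [0.2, 0.4, -0.2]
finger_gap: 0.0301
grip_force: 0.0
```

```bash
python3 - <<'E'
from h import *
s=manip.sense(); print(s["finger_gap"],s["ee_pos"],s["wrist_force"])
b,c=snap("wrist","w3.png"); np.savez("c3.npz",*c); d,cd=snap("side","d3.png")
w=cv2.resize(b[180:380,180:460],(560,400),interpolation=2); e=cv2.resize(d[290:390,350:490],(560,400),interpolation=2)
cv2.imwrite("pics/w3c.png",cv2.cvtColor(np.vstack([w,e])[:, :],cv2.COLOR_RGB2BGR)[:600*2]); im=cv2.imread("pics/w3c.png"); cv2.imwrite("pics/w3c.png",cv2.resize(im,(420,600)))
R=Ro.from_euler('xyz',s["eef_rot"],degrees=True).as_matrix()
for zz in (17,0,-5): print("side",zz,[proj(cd,s["ee_pos"]+R@[0,y,zz/1e3]).round(0) for y in (-.015,.015)])
E
```

```text
0.030100522905740803 [0.42350174 0.23068098 0.02721069] [ 0.24976562  0.43677627 -0.24090736]
side 17 [array([394., 337.]), array([392., 347.])]
side 0 [array([395., 332.]), array([393., 342.])]
side -5 [array([395., 330.]), array([393., 340.])]
```

View pics/w3c.png

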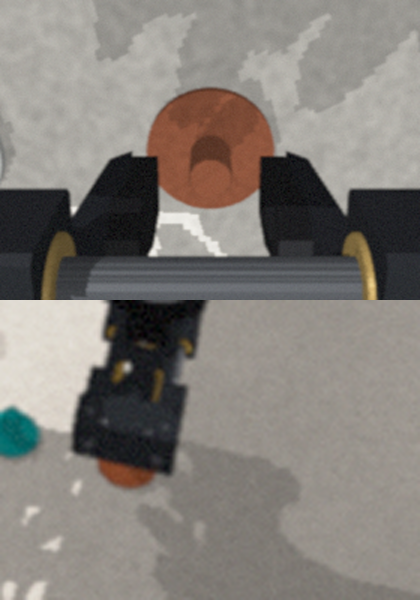

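Disk centre is at (320,278) and the knob top at (320,297), both centred between the fingers. The knob is seen in front of the fingertips, so they ended above it. I'll go lower by feel.

Request:
step_arm(
  motion=[
    {"xyz":[0,0,2],"turn":[0,0,0],"grip":-0.3},
    {"xyz":[0,0,4],"turn":[0,0,0],"grip":-0.3},
    {"xyz":[0,0,5],"turn":[0,0,0],"grip":-0.3},
    {"xyz":[0,0,5],"turn":[0,0,0],"grip":-0.3},
  ],
)

```text
t: 3.35
ee_pos: [0.4233, 0.2306, 0.0219]
eef_rot: [-180.0, -0.0, 165.8]
wrist_force: [0.3, -0.6, 0.1]
finger_gap: 0.0311
grip_force: 0.0
```

Request:
step_arm(
  motion=[
    {"xyz":[0,0,2],"turn":[0,0,0],"grip":-0.3},
    {"xyz":[0,0,4],"turn":[0,0,0],"grip":-0.3},
    {"xyz":[0,0,6],"turn":[0,0,0],"grip":-0.3},
    {"xyz":[0,0,6],"turn":[0,0,0],"grip":-0.3},
  ],
)

```text
t: 3.68
ee_pos: [0.4233, 0.2306, 0.0158]
eef_rot: [-180.0, -0.0, 165.8]
wrist_force: [-0.0, -1.0, 0.1]
finger_gap: 0.0307
grip_force: 0.0
```

Request:
step_arm(
  motion=[
    {"xyz":[0,0,2],"turn":[0,0,0],"grip":-0.3},
    {"xyz":[0,0,4],"turn":[0,0,0],"grip":-0.3},
    {"xyz":[0,0,5],"turn":[0,0,0],"grip":-0.3},
    {"xyz":[0,0,5],"turn":[0,0,0],"grip":-0.3},
  ],
)

```text
t: 4.02
ee_pos: [0.4234, 0.2306, 0.011]
eef_rot: [-180.0, -0.0, 165.8]
wrist_force: [-0.0, -0.6, -0.4]
finger_gap: 0.0307
grip_force: 0.0
```

Request:
step_arm(
  motion=[
    {"xyz":[0,0,2],"turn":[0,0,0],"grip":-0.3},
    {"xyz":[0,0,3],"turn":[0,0,0],"grip":-0.3},
    {"xyz":[0,0,3],"turn":[0,0,0],"grip":-0.3},
    {"xyz":[0,0,3],"turn":[0,0,0],"grip":-1},
    {"xyz":[0,0,3],"turn":[0,0,0],"grip":-1},
    {"xyz":[0,0,3],"turn":[0,0,0],"grip":-1},
    {"xyz":[0,0,3],"turn":[0,0,0],"grip":-1},
    {"xyz":[0,0,3],"turn":[0,0,0],"grip":-1},
    {"xyz":[0,0,3],"turn":[0,0,0],"grip":-1},
  ],
)

```text
t: 4.77
ee_pos: [0.4236, 0.2307, 0.0083]
eef_rot: [180.0, 0.0, 165.8]
wrist_force: [-0.1, -0.1, -0.2]
finger_gap: 0.0129
grip_force: 30.0
```

Request:
step_arm(
  motion=[
    {"xyz":[0,0,-15],"turn":[0,0,0],"grip":-1},
    {"xyz":[0,0,-45],"turn":[0,0,0],"grip":-1},
    {"xyz":[0,0,-80],"turn":[0,0,0],"grip":-1},
    {"xyz":[0,0,-120],"turn":[0,0,0],"grip":-1},
    {"xyz":[-20,-11,-155],"turn":[0,0,0],"grip":-1},
    {"xyz":[-50,-27,-175],"turn":[0,0,0],"grip":-1},
    {"xyz":[-82,-44,-182],"turn":[0,0,0],"grip":-1},
    {"xyz":[-115,-61,-182],"turn":[0,0,0],"grip":-1},
    {"xyz":[-147,-78,-182],"turn":[0,0,0],"grip":-1},
    {"xyz":[-180,-96,-182],"turn":[0,0,0],"grip":-1},
    {"xyz":[-212,-113,-182],"turn":[0,0,0],"grip":-1},
    {"xyz":[-240,-128,-182],"turn":[0,0,0],"grip":-1},
  ],
)

```text
t: 5.77
ee_pos: [0.6259, 0.0458, 0.1897]
eef_rot: [-180.0, -0.0, 165.8]
wrist_force: [-0.8, 0.5, -1.0]
finger_gap: 0.0129
grip_force: 30.0
```

Request:
step_arm(
  motion=[
    {"xyz":[-22,-12,0],"turn":[0,0,0],"grip":-1},
    {"xyz":[-37,-19,0],"turn":[0,0,0],"grip":-1},
    {"xyz":[-37,-19,0],"turn":[0,0,0],"grip":-1},
    {"xyz":[-37,-19,0],"turn":[0,0,0],"grip":-1},
    {"xyz":[-37,-19,0],"turn":[0,0,0],"grip":-1},
  ],
)

```text
t: 6.18
ee_pos: [0.6554, 0.0209, 0.19]
eef_rot: [180.0, -0.1, 165.8]
wrist_force: [-0.6, -0.0, -1.0]
finger_gap: 0.0128
grip_force: 30.0
```

```bash
python3 - <<'E'
from h import *
s=manip.sense(); print({k:np.round(s[k],4) for k in ("t","q","ee_pos","eef_rot","wrist_force","moment","finger_gap","grip_force")})
b,c=snap("wrist","w4.png"); np.savez("c4.npz",*c,s["ee_pos"],s["eef_rot"]); print(proj(c,[.6054,.0332,.128]))
E
```

```text
{'t': np.float64(6.1833), 'q': array([-8.39170e+00,  3.65663e+01,  6.37398e+01,  9.40000e-03,
        7.97503e+01, -8.42248e+01]), 'ee_pos': array([0.6554, 0.0209, 0.19  ]), 'eef_rot': array([ 1.799965e+02, -5.700000e-02,  1.658314e+02]), 'wrist_force': array([-0.5664, -0.0154, -1.0089]), 'moment': array([-0.0189, -0.0042, -0.0097]), 'finger_gap': np.float64(0.0128), 'grip_force': np.float64(29.9999)}
[319.8804993 171.9221686]
```

View pics/w4.png

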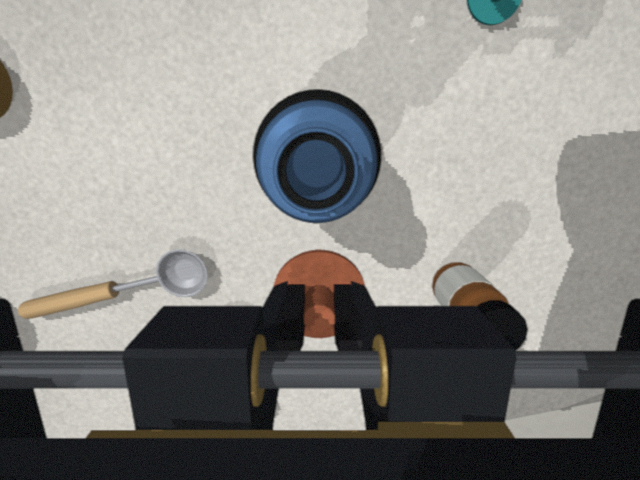

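The lid is held level with its disk at about (319,292). The black seat ring of the mouth is centred near (316,170). I'll fit both as projected circles.

```bash
cat > fit.py <<'E'
from h import *
from scipy.optimize import least_squares
def fitc(c,pts,z,p0,r=None):
    """project image contour points to plane z, fit a circle (free or fixed radius)"""
    Q=np.array([ray(c,u+.0,v+.0,z)[:2] for u,v in pts])
    f=lambda p: np.hypot(Q[:,0]-p[0],Q[:,1]-p[1])-(p[2] if r is None else r)
    x=least_squares(f,[*p0[:2],.022] if r is None else p0[:2],loss="soft_l1",f_scale=3e-4)
    return x.x, np.sqrt(np.mean(f(x.x)**2)),len(Q)
E
python3 - <<'E'
from fit import *
z=np.load("c4.npz"); c=[z[f"arr_{i}"] for i in range(3)]; ee,rot=z["arr_3"],z["arr_4"]
im=cv2.cvtColor(cv2.imread("pics/w4.png"),cv2.COLOR_BGR2RGB); h=cv2.cvtColor(im,cv2.COLOR_RGB2HSV).astype(int)
R=Ro.from_euler('xyz',rot,degrees=True).as_matrix()
zt=ee[2]-.0083+.006
m=((h[...,0]<14)&(h[...,1]>90)&(h[...,2]>50)).astype(np.uint8); m[:,:260]=0; m[:,385:]=0; m[340:]=0
cn=max(cv2.findContours(m,0,1)[0],key=len)[:,0]; cn=cn[cn[:,1]<282]
for r in (None,.0225): x=fitc(c,cn,zt,ee,r); print("lid",x, (R.T@[x[0][0]-ee[0],x[0][1]-ee[1],0])*1e3)
b=(im.max(2)<50).astype(np.uint8); b[:120]=0; b[225:]=0; b[:,:268]=0; b[:,365:]=0
n,l,st,ce=cv2.connectedComponentsWithStats(b); i=1+np.argmax(st[1:,4]); print(st[i])
cs=sorted(cv2.findContours((l==i).astype(np.uint8),cv2.RETR_CCOMP,1)[0],key=len)[-2:]
for k,zz in ((1,.128),(1,.124),(0,.124)):
    x=fitc(c,cs[k][:,0],zz,(.605,.033)); print("mouth",zz,x,(R.T@[x[0][0]-ee[0],x[0][1]-ee[1],0])*1e3)
E
```

```text
lid (array([0.65492179, 0.02009092, 0.02152173]), np.float64(0.0007823400765954626), 105) [ 2.66286978e-01 -9.17401477e-01  2.08676250e-04]
lid (array([0.65605937, 0.01980902]), np.float64(0.0008990142252539436), 105) [-0.90568456 -0.91227596 -0.00095658]
[ 278  133   76   76 1649]
mouth 0.128 (array([0.60442974, 0.03071115, 0.0222897 ]), np.float64(0.00018677565286947484), 213) [ 5.18219079e+01 -2.97946733e+00  5.13565687e-02]
mouth 0.124 (array([0.60481123, 0.03057146, 0.02270305]), np.float64(0.0001902428776458182), 213) [ 5.14178246e+01 -3.02152802e+00  5.09521171e-02]
mouth 0.124 (array([0.6043074 , 0.03093838, 0.01857474]), np.float64(0.00020002353074161333), 175) [ 5.19961457e+01 -2.78909820e+00  5.15415081e-02]
```

```bash
python3 - <<'E'
from fit import *
z=np.load("c4.npz"); c=[z[f"arr_{i}"] for i in range(3)]; ee,rot=z["arr_3"],z["arr_4"]
im=cv2.cvtColor(cv2.imread("pics/w4.png"),cv2.COLOR_BGR2RGB).astype(int)
R=Ro.from_euler('xyz',rot,degrees=True).as_matrix(); zt=ee[2]-.0083+.006
g=(im[...,0]-im[...,2]); P=[]
# subpixel: walk outward->in along radial lines from (319,292), find R-B crossing of 30
for a in np.deg2rad(np.arange(195,346,3)):
    rr=np.arange(58,25,-.25); u=319+rr*np.cos(a); v=292+rr*np.sin(a)
    p=cv2.remap(g.astype(np.float32),u.astype(np.float32)[None],v.astype(np.float32)[None],1)[0]
    k=np.argmax(p>32); 
    if p[k]>32 and v[k]<283: P.append((u[k],v[k]))
P=np.array(P); print(P[::6].round(1).tolist())
for r in (None,.0225): x=fitc(c,P,zt,ee,r); print("lid",x, ((R.T@[x[0][0]-ee[0],x[0][1]-ee[1],0])*1e3).round(2))
E
```

```text
[[274.3, 280.0], [281.3, 267.5], [291.3, 257.8], [303.6, 251.9], [316.8, 249.3], [330.0, 250.9], [342.4, 255.9], [353.2, 264.3], [361.5, 275.7]]
lid (array([0.65504219, 0.01997149, 0.02202543]), np.float64(9.831311374668005e-05), 51) [ 0.12 -1.    0.  ]
lid (array([0.65559849, 0.01982904]), np.float64(0.00015685776796832348), 51) [-0.45 -1.01 -0.  ]
```

Request:
step_arm(
  motion=[
    {"xyz":[25,-1,0],"turn":[0,0,0],"grip":-1},
    {"xyz":[45,-1.9,0],"turn":[0,0,0],"grip":-1},
    {"xyz":[52,-1.9,0],"turn":[0,0,0],"grip":-1},
    {"xyz":[52,-1.9,10],"turn":[0,0,0],"grip":-1},
    {"xyz":[52,-1.9,30],"turn":[0,0,0],"grip":-1},
    {"xyz":[52,-1.9,45],"turn":[0,0,0],"grip":-1},
    {"xyz":[52,-1.9,51],"turn":[0,0,0],"grip":-1},
    {"xyz":[52,-1.9,51],"turn":[0,0,0],"grip":-1},
    {"xyz":[52,-1.9,51],"turn":[0,0,0],"grip":-1},
  ],
)

```text
t: 6.98
ee_pos: [0.6056, 0.0311, 0.1394]
eef_rot: [180.0, 0.0, 165.8]
wrist_force: [-0.1, 0.3, -1.6]
finger_gap: 0.0127
grip_force: 30.0
```

Request:
step_arm(
  motion=[
    {"xyz":[0,0,1],"turn":[0,0,0],"grip":-1},
    {"xyz":[0,0,2],"turn":[0,0,0],"grip":-1},
    {"xyz":[0,0,3],"turn":[0,0,0],"grip":-1},
    {"xyz":[0,0,3],"turn":[0,0,0],"grip":-1},
  ],
)

```text
t: 7.32
ee_pos: [0.6052, 0.0311, 0.1364]
eef_rot: [180.0, 0.0, 165.8]
wrist_force: [0.1, 0.6, -1.6]
finger_gap: 0.0126
grip_force: 30.0
```

Request:
step_arm(
  motion=[
    {"xyz":[0,0,0.7],"turn":[0,0,0],"grip":-1},
    {"xyz":[0,0,1.5],"turn":[0,0,0],"grip":-1},
    {"xyz":[0,0,1.5],"turn":[0,0,0],"grip":-1},
  ],
)

```text
t: 7.57
ee_pos: [0.6051, 0.0312, 0.1346]
eef_rot: [-180.0, -0.0, 165.8]
wrist_force: [0.0, -0.2, -2.1]
finger_gap: 0.0126
grip_force: 30.0
```

Request:
step_arm(
  motion=[
    {"xyz":[0,0,0.7],"turn":[0,0,0],"grip":-1},
    {"xyz":[0,0,1],"turn":[0,0,0],"grip":-1},
    {"xyz":[0,0,1],"turn":[0,0,0],"grip":-1},
  ],
)

```text
t: 7.82
ee_pos: [0.6051, 0.0311, 0.1339]
eef_rot: [-180.0, 0.0, 165.8]
wrist_force: [-1.5, -0.1, 1.9]
finger_gap: 0.0129
grip_force: 30.0
```

Request:
step_arm(
  motion=[
    {"xyz":[0.5,0,0],"turn":[0,0,0],"grip":-1},
    {"xyz":[0.6,0,0.3],"turn":[0,0,0],"grip":-1},
    {"xyz":[0.6,0,0.5],"turn":[0,0,0],"grip":-1},
    {"xyz":[0.6,0,0.5],"turn":[0,0,0],"grip":-1},
  ],
)

```text
t: 8.15
ee_pos: [0.6045, 0.0313, 0.133]
eef_rot: [-180.0, -0.0, 165.8]
wrist_force: [-0.2, 0.4, -1.1]
finger_gap: 0.0126
grip_force: 30.0
```

Request:
step_arm(
  motion=[
    {"xyz":[0,0,0.4],"turn":[0,0,0],"grip":-1},
    {"xyz":[0,0,0.8],"turn":[0,0,0],"grip":-1},
    {"xyz":[0,0,0.8],"turn":[0,0,0],"grip":-1},
  ],
)

```text
t: 8.4
ee_pos: [0.6045, 0.0313, 0.1322]
eef_rot: [-180.0, -0.0, 165.8]
wrist_force: [-0.6, -0.3, -0.8]
finger_gap: 0.0125
grip_force: 30.0
```

Request:
step_arm(
  motion=[
    {"xyz":[0,0,0.4],"turn":[0,0,0],"grip":-1},
    {"xyz":[0,0,0.7],"turn":[0,0,0],"grip":-1},
    {"xyz":[0,0,0.7],"turn":[0,0,0],"grip":-1},
  ],
)

```text
t: 8.65
ee_pos: [0.6046, 0.0313, 0.132]
eef_rot: [-180.0, 0.0, 165.8]
wrist_force: [-1.6, 0.2, 1.9]
finger_gap: 0.0126
grip_force: 30.0
```

Request:
step_arm(
  motion=[
    {"xyz":[0,0,0],"turn":[0,0,0],"grip":-0.3},
    {"xyz":[0,0,0],"turn":[0,0,0],"grip":-0.3},
    {"xyz":[0,0,0],"turn":[0,0,0],"grip":-0.3},
    {"xyz":[0,0,0],"turn":[0,0,0],"grip":-0.3},
    {"xyz":[0,0,-8],"turn":[0,0,0],"grip":-0.3},
    {"xyz":[0,0,-25],"turn":[0,0,0],"grip":-0.3},
    {"xyz":[-10,0,-50],"turn":[0,0,0],"grip":-0.3},
    {"xyz":[-30,0,-60],"turn":[0,0,0],"grip":-0.3},
    {"xyz":[-50,2,-60],"turn":[0,0,0],"grip":-0.3},
    {"xyz":[-50,2,-60],"turn":[0,0,0],"grip":-0.3},
    {"xyz":[-50,2,-60],"turn":[0,0,0],"grip":-0.3},
  ],
)

```text
t: 9.57
ee_pos: [0.6536, 0.0209, 0.1916]
eef_rot: [-180.0, -0.0, 165.8]
wrist_force: [0.6, 0.8, -0.3]
finger_gap: 0.0311
grip_force: 0.0
```

```bash
python3 - <<'E'
from fit import *
s=manip.sense(); ee=s["ee_pos"]; print(ee)
im,c=snap("wrist","w5.png"); np.savez("c5.npz",*c)
R=Ro.from_euler('xyz',s["eef_rot"],degrees=True).as_matrix()
e,p=lidpos(im,c,.130); print("lid",e,p)
print("mouth expected",proj(c,[.6044,.0308,.13]))
sub=im[100:250,240:400]; cv2.imwrite("pics/w5c.png",cv2.cvtColor(cv2.resize(sub,(640,600),interpolation=2),cv2.COLOR_RGB2BGR))
E
```

```text
[0.65362077 0.02085579 0.19156937]
lid ((315.9560546875, 173.7167205810547), (74.26090240478516, 75.43975830078125), 2.2924017906188965) [0.60404159 0.03066184 0.13      ]
mouth expected [316.32810999 174.24602052]
```

View pics/w5c.png

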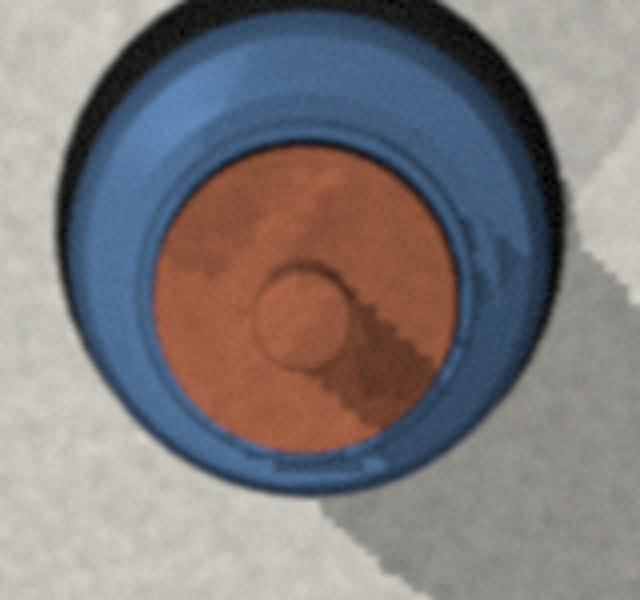

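The lid sits flat, centred and flush in the mouth (full-image centre (316,174)). Next, the ring.

Request:
step_arm(
  motion=[
    {"xyz":[11,-30,-8],"turn":[0,0,0],"grip":1},
    {"xyz":[23,-60,-8],"turn":[0,0,0],"grip":1},
    {"xyz":[35,-91,-8],"turn":[0,0,0],"grip":1},
    {"xyz":[46,-121,-8],"turn":[0,0,0],"grip":1},
    {"xyz":[58,-152,-8],"turn":[0,0,0],"grip":1},
    {"xyz":[70,-182,-8],"turn":[0,0,0],"grip":1},
    {"xyz":[81,-213,-8],"turn":[0,0,0],"grip":1},
    {"xyz":[93,-243,-8],"turn":[0,0,0],"grip":1},
    {"xyz":[104,-274,-8],"turn":[0,0,0],"grip":1},
    {"xyz":[116,-303,-8],"turn":[0,0,0],"grip":1},
    {"xyz":[116,-303,-8],"turn":[0,0,0],"grip":1},
    {"xyz":[116,-303,-8],"turn":[0,0,0],"grip":1},
  ],
)

```text
t: 10.62
ee_pos: [0.4656, -0.2447, 0.1999]
eef_rot: [180.0, -0.0, 165.7]
wrist_force: [0.6, -0.1, 1.1]
finger_gap: 0.0878
grip_force: 0.0
```

```bash
python3 - <<'E'
from fit import *
s=manip.sense(); ee=s["ee_pos"]; print(ee,s["q"].round(1),s["eef_rot"])
im,c=snap("wrist","w6.png"); np.savez("c6.npz",*c,ee,s["eef_rot"])
print(proj(c,[.467,-.245,.021]))
h=cv2.cvtColor(im,cv2.COLOR_RGB2HSV).astype(int); m=((h[...,0]>12)&(h[...,0]<32)&(h[...,1]>120)&(h[...,2]>60)).astype(np.uint8); m[275:]=0
n,l,st,ce=cv2.connectedComponentsWithStats(m); i=1+np.argmax(st[1:,4]); print(st[i],ce[i])
cn=max(cv2.findContours((l==i).astype(np.uint8),0,1)[0],key=len)[:,0]
R=Ro.from_euler('xyz',s["eef_rot"],degrees=True).as_matrix()
for zz in (.021,.01):
  x=fitc(c,cn,zz,ee); print(zz,x,(R.T@[x[0][0]-ee[0],x[0][1]-ee[1],0])*1e3)
z=np.load("c0.npz"); S=[z[f"arr_{i}"] for i in range(3)]; print("tin",ray(S,122,352,.11))
E
```

```text
[ 0.46561787 -0.24466363  0.19992231] [ -40.5   19.6   88.5    0.    71.9 -116.2] [ 1.79987674e+02 -7.95491182e-03  1.65666407e+02]
[319.94334872 215.09859703]
[ 283  180   68   69 2705] [316.24066543 213.7219963 ]
0.021 (array([ 0.46612267, -0.24805018,  0.03262101]), np.float64(0.0005827142490858678), 193) [-1.32748161e+00 -3.15615828e+00 -8.63284425e-04]
0.01 (array([ 0.46850765, -0.24874341,  0.03369975]), np.float64(0.0006019927806624201), 193) [-3.80983396e+00 -3.23736426e+00 -1.22540243e-03]
tin [ 0.48561332 -0.4844218   0.11      ]
```

View pics/w6.png

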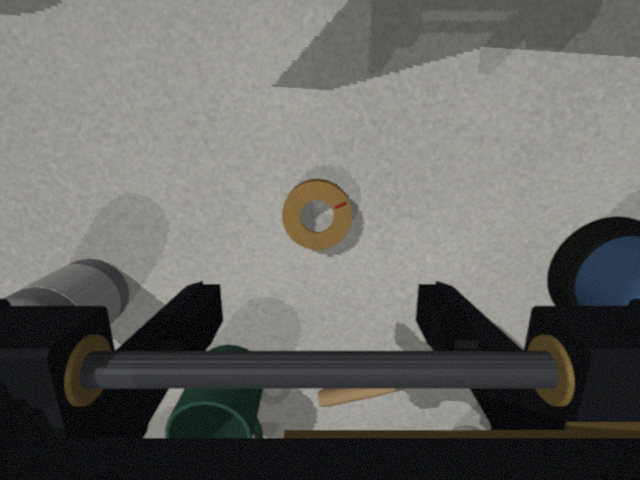

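The ring is at (316,214) with its red mark at (341,206), about 2–3 mm from under the TCP, and there is clear counter around it.

Request:
step_arm(
  motion=[
    {"xyz":[-1.5,-2.5,35],"turn":[0,0,0],"grip":1},
    {"xyz":[-1.5,-2.5,70],"turn":[0,0,0],"grip":1},
    {"xyz":[-1.5,-2.5,105],"turn":[0,0,0],"grip":1},
    {"xyz":[-1.5,-2.5,140],"turn":[0,0,0],"grip":1},
    {"xyz":[-1.5,-2.5,165],"turn":[0,0,0],"grip":1},
    {"xyz":[-1.5,-2.5,178],"turn":[0,0,0],"grip":1},
    {"xyz":[-1.5,-2.5,178],"turn":[0,0,0],"grip":1},
  ],
)

```text
t: 11.25
ee_pos: [0.4667, -0.2447, 0.0191]
eef_rot: [179.9, -0.3, 165.9]
wrist_force: [-0.0, -0.9, -0.3]
finger_gap: 0.0882
grip_force: 0.0
```

Request:
step_arm(
  motion=[
    {"xyz":[0,0,5],"turn":[0,0,0],"grip":1},
    {"xyz":[0,0,10],"turn":[0,0,0],"grip":1},
    {"xyz":[0,0,14],"turn":[0,0,0],"grip":1},
    {"xyz":[0,0,14],"turn":[0,0,0],"grip":1},
  ],
)

```text
t: 11.58
ee_pos: [0.4677, -0.2469, 0.0077]
eef_rot: [-180.0, 0.0, 165.8]
wrist_force: [-0.3, 0.3, -0.5]
finger_gap: 0.088
grip_force: 0.0
```

Request:
step_arm(
  motion=[
    {"xyz":[0,0,3],"turn":[0,0,0],"grip":1},
    {"xyz":[0,0,6],"turn":[0,0,0],"grip":1},
    {"xyz":[0,0,6],"turn":[0,0,0],"grip":1},
  ],
)

```text
t: 11.83
ee_pos: [0.4674, -0.2471, 0.0014]
eef_rot: [180.0, -0.0, 165.8]
wrist_force: [0.5, 0.2, -0.7]
finger_gap: 0.0881
grip_force: 0.0
```

Request:
step_arm(
  motion=[
    {"xyz":[0,0,0],"turn":[0,0,0],"grip":-1},
    {"xyz":[0,0,0],"turn":[0,0,0],"grip":-1},
    {"xyz":[0,0,0],"turn":[0,0,0],"grip":-1},
    {"xyz":[0,0,0],"turn":[0,0,0],"grip":-1},
    {"xyz":[0,0,0],"turn":[0,0,0],"grip":-1},
    {"xyz":[0,0,0],"turn":[0,0,0],"grip":-1},
  ],
)

```text
t: 12.33
ee_pos: [0.4677, -0.2472, 0.0019]
eef_rot: [-180.0, 0.0, 165.8]
wrist_force: [-0.0, 0.7, 0.7]
finger_gap: 0.0666
grip_force: 30.0
```

Request:
step_arm(
  motion=[
    {"xyz":[0,0,0],"turn":[0,0,0],"grip":1},
    {"xyz":[0,0,0],"turn":[0,0,0],"grip":1},
    {"xyz":[0,0,0],"turn":[0,0,0],"grip":1},
    {"xyz":[0,0,0],"turn":[0,0,0],"grip":1},
    {"xyz":[0,0,0],"turn":[0,0,0.12],"grip":1},
    {"xyz":[0,0,0],"turn":[0,0,0.24],"grip":1},
    {"xyz":[0,0,0],"turn":[0,0,0.36],"grip":1},
    {"xyz":[0,0,0],"turn":[0,0,0.48],"grip":1},
    {"xyz":[0,0,0],"turn":[0,0,0.6],"grip":1},
    {"xyz":[0,0,0],"turn":[0,0,0.72],"grip":1},
    {"xyz":[0,0,0],"turn":[0,0,0.8],"grip":1},
    {"xyz":[0,0,0],"turn":[0,0,0.8],"grip":1},
  ],
)

```text
t: 13.33
ee_pos: [0.4676, -0.2471, 0.0017]
eef_rot: [-180.0, -0.0, 119.8]
wrist_force: [0.1, -0.4, -0.3]
finger_gap: 0.0881
grip_force: 0.0
```

Request:
step_arm(
  motion=[
    {"xyz":[0,0,0],"turn":[0,0,0.12],"grip":1},
    {"xyz":[0,0,0],"turn":[0,0,0.24],"grip":1},
    {"xyz":[0,0,0],"turn":[0,0,0.36],"grip":1},
    {"xyz":[0,0,0],"turn":[0,0,0.48],"grip":1},
    {"xyz":[0,0,0],"turn":[0,0,0.6],"grip":1},
    {"xyz":[0,0,0],"turn":[0,0,0.7],"grip":1},
    {"xyz":[0,0,0],"turn":[0,0,0.77],"grip":1},
    {"xyz":[0,0,0],"turn":[0,0,0.77],"grip":1},
    {"xyz":[0,0,0],"turn":[0,0,0.77],"grip":-1},
    {"xyz":[0,0,0],"turn":[0,0,0.77],"grip":-1},
    {"xyz":[0,0,0],"turn":[0,0,0.77],"grip":-1},
    {"xyz":[0,0,0],"turn":[0,0,0.77],"grip":-1},
  ],
)

```text
t: 14.33
ee_pos: [0.4676, -0.2471, 0.0017]
eef_rot: [-180.0, 0.0, 75.9]
wrist_force: [-0.3, 0.4, 0.3]
finger_gap: 0.0665
grip_force: 30.0
```

Request:
step_arm(
  motion=[
    {"xyz":[0,0,0],"turn":[0,0,0],"grip":-1},
    {"xyz":[0,0,0],"turn":[0,0,0],"grip":-1},
    {"xyz":[0,0,0],"turn":[0,0,0],"grip":-1},
    {"xyz":[0,0,-10],"turn":[0,0,0],"grip":-1},
    {"xyz":[0,0,-40],"turn":[0,0,0],"grip":-1},
    {"xyz":[0,0,-80],"turn":[0,0,0],"grip":-1},
    {"xyz":[0,0,-120],"turn":[0,0,0],"grip":-1},
    {"xyz":[0,0,-160],"turn":[0,0,0],"grip":-1},
    {"xyz":[0,0,-188],"turn":[0,0,0],"grip":-1},
    {"xyz":[0,0,-188],"turn":[0,0,0],"grip":-1},
    {"xyz":[0,0,-188],"turn":[0,0,0],"grip":-1},
  ],
)

```text
t: 15.25
ee_pos: [0.4678, -0.2473, 0.1913]
eef_rot: [179.8, 0.1, 75.9]
wrist_force: [-0.3, -0.6, -1.9]
finger_gap: 0.0667
grip_force: 30.0
```

```bash
python3 - <<'E'
from fit import *
s=manip.sense(); ee=s["ee_pos"]; print(ee,s["q"].round(1),s["eef_rot"],s["finger_gap"],s["wrist_force"],s["moment"])
im,c=snap("wrist","w7.png"); np.savez("c7.npz",*c,ee,s["eef_rot"])
h=cv2.cvtColor(im,cv2.COLOR_RGB2HSV).astype(int); m=((h[...,0]>12)&(h[...,0]<32)&(h[...,1]>120)&(h[...,2]>50)).astype(np.uint8); m[:190]=0;m[330:]=0; m[:,:220]=0; m[:,420:]=0
zt=ee[2]+.0191; R=Ro.from_euler('xyz',s["eef_rot"],degrees=True).as_matrix()
print("expect centre, front",proj(c,[ee[0],ee[1],zt]),proj(c,ee+R@[.0335,0,-.0191]),proj(c,ee+R@[0.024,.024,-.0191]))
P=[]
for a in np.deg2rad(np.arange(225,316,3)):
    u0,v0=proj(c,[ee[0],ee[1],zt]); rr=np.arange(105,40,-.25); u=u0+rr*np.cos(a); v=v0+rr*np.sin(a)
    p=cv2.remap(m.astype(np.float32),u.astype(np.float32)[None],v.astype(np.float32)[None],1)[0]; k=np.argmax(p>.5)
    if p[k]>.5: P.append((u[k],v[k]))
print(np.array(P)[::5].round(1).tolist())
for r in (None,.0335): x=fitc(c,P,zt,ee,r); print(x,((R.T@[x[0][0]-ee[0],x[0][1]-ee[1],0])*1e3).round(2))
sd,cd=snap("side","d7.png")
a=cv2.resize(im[180:380,200:440],(480,400)); cv2.imwrite("pics/w7c.png",cv2.cvtColor(a,cv2.COLOR_RGB2BGR))
E
```

```text
[ 0.46782508 -0.24729067  0.19131407] [-40.6  20.4  88.8  -0.   70.7 -26.4] [1.79841827e+02 7.87509688e-02 7.58594690e+01] 0.06667756176785256 [-0.25829102 -0.58953627 -1.88498755] [-0.04683309  0.08991134 -0.02063591]
expect centre, front [320.25498844 312.85345246] [320.19000606 236.28175912] [379.98857861 259.00502546]
[[262.6, 255.2], [278.4, 240.3], [298.3, 230.7], [320.3, 227.6], [342.0, 231.7], [361.5, 241.4], [376.6, 256.5]]
(array([ 0.46946132, -0.23864276,  0.02822502]), np.float64(0.00010398807766864606), 31) [ 8.79 -0.53 -0.01]
(array([ 0.46794228, -0.24426002]), np.float64(0.0006883523527390487), 31) [ 2.97 -0.63 -0.01]
```

```bash
python3 - <<'E'
from fit import *
z=np.load("c7.npz"); c=[z[f"arr_{i}"] for i in range(3)]; ee,rot=z["arr_3"],z["arr_4"]
im=cv2.cvtColor(cv2.imread("pics/w7.png"),cv2.COLOR_BGR2RGB); R=Ro.from_euler('xyz',rot,degrees=True).as_matrix()
h=cv2.cvtColor(im,cv2.COLOR_RGB2HSV).astype(int); m=((h[...,0]>12)&(h[...,0]<32)&(h[...,1]>120)&(h[...,2]>50)).astype(np.float32)
zl=ee[2]-.0019; u0,v0=proj(c,[ee[0],ee[1],zl]); P=[]
for a in np.deg2rad(np.arange(222,319,3)):
    rr=np.arange(105,35,-.25); u=u0+rr*np.cos(a); v=v0+rr*np.sin(a)
    p=cv2.remap(m,u.astype(np.float32)[None],v.astype(np.float32)[None],1)[0]; k=np.argmax(p>.5)
    if p[k]>.5: P.append((u[k],v[k]))
for dz in (-.003,0,.003):
  for r in (None,.0335): x=fitc(c,P,zl+dz,ee,r); print(dz,x[0],x[1],((R.T@[x[0][0]-ee[0],x[0][1]-ee[1],0])*1e3).round(2))
E
```

```text
-0.003 [ 0.46670811 -0.24967973  0.03322561] 0.0001295921072405129 [-2.59 -0.5   0.  ]
-0.003 [ 0.4666267 -0.2499703] 0.00013127880690751707 [-2.89 -0.51  0.  ]
0 [ 0.46704848 -0.24829521  0.03259799] 0.00012712824230719453 [-1.16 -0.51  0.  ]
0 [ 0.46678649 -0.2492511 ] 0.00015074053214637605 [-2.15 -0.53  0.  ]
0.003 [ 0.46738889 -0.24691064  0.03197032] 0.00012466509938486437 [ 0.26 -0.52 -0.  ]
0.003 [ 0.46695729 -0.24853132] 0.0001860660219187055 [-1.42 -0.54  0.  ]
```

Request:
step_arm(
  motion=[
    {"xyz":[25,6,-9],"turn":[0,0,0],"grip":-1},
    {"xyz":[55,14,-9],"turn":[0,0,0],"grip":-1},
    {"xyz":[90,22,-9],"turn":[0,0,0],"grip":-1},
    {"xyz":[125,31,-9],"turn":[0,0,0],"grip":-1},
    {"xyz":[160,40,-9],"turn":[0,0,0],"grip":-1},
    {"xyz":[195,49,-9],"turn":[0,0,0],"grip":-1},
    {"xyz":[230,57,-9],"turn":[0,0,0],"grip":-1},
    {"xyz":[251,63,-9],"turn":[0,0,0],"grip":-1},
    {"xyz":[251,63,-9],"turn":[0,0,0],"grip":-1},
    {"xyz":[251,63,-9],"turn":[0,0,0],"grip":-1},
    {"xyz":[251,63,-9],"turn":[0,0,0],"grip":-1},
  ],
)

```text
t: 16.27
ee_pos: [0.5894, -0.0197, 0.1976]
eef_rot: [-179.9, 0.0, 75.8]
wrist_force: [-0.4, -1.0, -0.7]
finger_gap: 0.0665
grip_force: 30.0
```

```bash
python3 - <<'E'
from fit import *
def radial(im,c,uv,r0,r1,fn,angs):
    P=[]
    g=fn(im.astype(int)).astype(np.float32)
    for a in np.deg2rad(angs):
        rr=np.arange(r0,r1,-.25); u=uv[0]+rr*np.cos(a); v=uv[1]+rr*np.sin(a)
        p=cv2.remap(g,u.astype(np.float32)[None],v.astype(np.float32)[None],1)[0]; k=np.argmax(p>32)
        if p[k]>32: P.append((u[k],v[k]))
    return P
s=manip.sense(); ee=s["ee_pos"]; im,c=snap("wrist","w8.png"); np.savez("c8.npz",*c,ee,s["eef_rot"]); print(ee,s["eef_rot"])
rb=lambda a:a[...,0]-a[...,2]
z=np.load("c5.npz"); c5=[z[f"arr_{i}"] for i in range(3)]; i5=cv2.cvtColor(cv2.imread("pics/w5.png"),cv2.COLOR_BGR2RGB)
r={}
for n,I,C,y in (("165",i5,c5,165.8),("76",im,c,s["eef_rot"][2])):
    uv=proj(C,[.604,.031,.13]); P=radial(I,C,uv,41,30,rb,np.arange(0,360,4)); x=fitc(C,P,.130,(.604,.031)); r[n]=(x[0][:2],y); print(n,uv,x)
# J + R(y) b = meas
A=[];B=[]
for m,y in r.values():
    a=np.deg2rad(y); X=[np.cos(a),np.sin(a)];Y=[np.sin(a),-np.cos(a)]
    for k in (0,1): A.append([k==0,k==1,X[k],Y[k]]); B.append(m[k])
print("J,b",np.linalg.solve(np.array(A,float),B).round(5))
E
```

```text
[ 0.58939999 -0.01967377  0.19756691] [-1.79866289e+02  2.03265217e-02  7.58321786e+01]
165 [316.48643668 173.50835828] (array([0.60486719, 0.03035473, 0.02255991]), np.float64(8.37945330835678e-05), 90)
76 [322.81189552 166.49652279] (array([0.60499393, 0.03018046, 0.02252758]), np.float64(6.160488180988412e-05), 90)
J,b [6.0484e-01 3.0200e-02 1.0000e-05 1.5000e-04]
```

Request:
step_arm(
  motion=[
    {"xyz":[0,0,0],"turn":[0,0,-0.12],"grip":-1},
    {"xyz":[0,0,0],"turn":[0,0,-0.24],"grip":-1},
    {"xyz":[0,0,0],"turn":[0,0,-0.36],"grip":-1},
    {"xyz":[0,0,0],"turn":[0,0,-0.48],"grip":-1},
    {"xyz":[0,0,0],"turn":[0,0,-0.6],"grip":-1},
    {"xyz":[0,0,0],"turn":[0,0,-0.72],"grip":-1},
    {"xyz":[0,0,0],"turn":[0,0,-0.84],"grip":-1},
    {"xyz":[0,0,0],"turn":[0,0,-0.96],"grip":-1},
    {"xyz":[0,0,0],"turn":[0,0,-1.08],"grip":-1},
    {"xyz":[0,0,0],"turn":[0,0,-1.2],"grip":-1},
    {"xyz":[0,0,0],"turn":[0,0,-1.32],"grip":-1},
    {"xyz":[0,0,0],"turn":[0,0,-1.44],"grip":-1},
  ],
)

```text
t: 17.32
ee_pos: [0.5896, -0.0204, 0.1985]
eef_rot: [-180.0, -0.0, 158.6]
wrist_force: [0.2, -0.1, -1.4]
finger_gap: 0.0665
grip_force: 30.0
```

Request:
step_arm(
  motion=[
    {"xyz":[0,0,0],"turn":[0,0,-0.12],"grip":-1},
    {"xyz":[0,0,0],"turn":[0,0,-0.24],"grip":-1},
    {"xyz":[0,0,0],"turn":[0,0,-0.36],"grip":-1},
    {"xyz":[0,0,0],"turn":[0,0,-0.48],"grip":-1},
    {"xyz":[0,0,0],"turn":[0,0,-0.6],"grip":-1},
    {"xyz":[0,0,0],"turn":[0,0,-0.72],"grip":-1},
    {"xyz":[0,0,0],"turn":[0,0,-0.84],"grip":-1},
    {"xyz":[0,0,0],"turn":[0,0,-0.96],"grip":-1},
    {"xyz":[0,0,0],"turn":[0,0,-1.08],"grip":-1},
    {"xyz":[0,0,0],"turn":[0,0,-1.2],"grip":-1},
    {"xyz":[0,0,0],"turn":[0,0,-1.34],"grip":-1},
    {"xyz":[0,0,0],"turn":[0,0,-1.34],"grip":-1},
  ],
)

```text
t: 18.32
ee_pos: [0.5896, -0.0203, 0.1986]
eef_rot: [180.0, -0.0, -124.7]
wrist_force: [0.4, -0.2, -1.2]
finger_gap: 0.0661
grip_force: 30.0
```

```bash
python3 - <<'E'
from fit import *
s=manip.sense(); ee=s["ee_pos"]; print(ee,s["eef_rot"],s["q"].round(1),s["wrist_force"],s["moment"],totool(s,[.6035-ee[0],.0305-ee[1],0]))
im,c=snap("wrist","w9.png"); R=Ro.from_euler('xyz',s["eef_rot"],degrees=True).as_matrix()
h=cv2.cvtColor(im,cv2.COLOR_RGB2HSV).astype(int); m=((h[...,0]>12)&(h[...,0]<32)&(h[...,1]>120)&(h[...,2]>50)).astype(np.float32)
zl=ee[2]-.0019; u0,v0=proj(c,[ee[0],ee[1],zl]); P=[]
for a in np.deg2rad(np.arange(222,319,3)):
    rr=np.arange(105,35,-.25); u=u0+rr*np.cos(a); v=v0+rr*np.sin(a)
    p=cv2.remap(m,u.astype(np.float32)[None],v.astype(np.float32)[None],1)[0]; k=np.argmax(p>.5)
    if p[k]>.5: P.append((u[k],v[k]))
for r in (None,.0335,.0333): x=fitc(c,P,zl,ee,r); print(x[0],x[1],((R.T@[x[0][0]-ee[0],x[0][1]-ee[1],0])*1e3).round(2))
E
```

```text
[ 0.58961142 -0.02031631  0.19855241] [ 1.79975352e+02 -1.77699576e-02 -1.24695634e+02] [ -13.3   27.6   76.9   -0.    75.5 -158.6] [ 0.44183506 -0.19829436 -1.22425178] [ 0.13179798  0.01438522 -0.00945346] [-4.96861476e+01  1.75064895e+01 -7.87867328e-03]
[ 0.58907639 -0.02112183  0.03258218] 0.00031770189906718766 [ 0.97 -0.02  0.  ]
[ 0.58968689 -0.02030046] 0.00034011600518448225 [-0.06 -0.05 -0.  ]
[ 0.58954978 -0.02047284] 0.00033345001405555994 [ 0.16 -0.04  0.  ]
```

Request:
step_arm(
  motion=[
    {"xyz":[-25,9,0],"turn":[0,0,0],"grip":-1},
    {"xyz":[-45,15,0],"turn":[0,0,0],"grip":-1},
    {"xyz":[-49.9,17.2,0],"turn":[0,0,0],"grip":-1},
    {"xyz":[-49.9,17.2,0],"turn":[0,0,0],"grip":-1},
    {"xyz":[-49.9,17.2,15],"turn":[0,0,0],"grip":-1},
    {"xyz":[-49.9,17.2,30],"turn":[0,0,0],"grip":-1},
    {"xyz":[-49.9,17.2,45],"turn":[0,0,0],"grip":-1},
    {"xyz":[-49.9,17.2,58],"turn":[0,0,0],"grip":-1},
    {"xyz":[-49.9,17.2,65],"turn":[0,0,0],"grip":-1},
    {"xyz":[-49.9,17.2,65],"turn":[0,0,0],"grip":-1},
    {"xyz":[-49.9,17.2,65],"turn":[0,0,0],"grip":-1},
  ],
)

```text
t: 19.28
ee_pos: [0.6045, 0.0309, 0.1341]
eef_rot: [-180.0, -0.0, -125.0]
wrist_force: [-0.7, -0.5, -0.4]
finger_gap: 0.0663
grip_force: 30.0
```

Request:
step_arm(
  motion=[
    {"xyz":[0,0,1.5],"turn":[0,0,0],"grip":-1},
    {"xyz":[0,0,3],"turn":[0,0,0],"grip":-1},
    {"xyz":[0,0,3],"turn":[0,0,0],"grip":-1},
  ],
)

```text
t: 19.53
ee_pos: [0.6045, 0.0315, 0.131]
eef_rot: [-180.0, 0.0, -124.9]
wrist_force: [-0.5, -0.5, -1.0]
finger_gap: 0.0662
grip_force: 30.0
```

Request:
step_arm(
  motion=[
    {"xyz":[0.8,0,0],"turn":[0,0,0],"grip":-1},
    {"xyz":[0.8,0,1],"turn":[0,0,0],"grip":-1},
    {"xyz":[0.8,0,2],"turn":[0,0,0],"grip":-1},
    {"xyz":[0.8,0,2],"turn":[0,0,0],"grip":-1},
  ],
)

```text
t: 19.87
ee_pos: [0.6039, 0.031, 0.1285]
eef_rot: [180.0, -0.0, -124.9]
wrist_force: [-0.0, -0.6, -1.5]
finger_gap: 0.0665
grip_force: 30.0
```

Request:
step_arm(
  motion=[
    {"xyz":[0,0,1],"turn":[0,0,0],"grip":-1},
    {"xyz":[0,0,2],"turn":[0,0,0],"grip":-1},
    {"xyz":[0,0,2],"turn":[0,0,0],"grip":-1},
  ],
)

```text
t: 20.12
ee_pos: [0.6039, 0.031, 0.1265]
eef_rot: [180.0, -0.0, -124.9]
wrist_force: [-0.5, 0.1, -0.5]
finger_gap: 0.0664
grip_force: 30.0
```

Request:
step_arm(
  motion=[
    {"xyz":[0,0,0.7],"turn":[0,0,0],"grip":-1},
    {"xyz":[0,0,1.5],"turn":[0,0,0],"grip":-1},
    {"xyz":[0,0,1.5],"turn":[0,0,0],"grip":-1},
  ],
)

```text
t: 20.37
ee_pos: [0.6041, 0.031, 0.1252]
eef_rot: [-180.0, 0.0, -124.9]
wrist_force: [0.0, 0.3, -0.0]
finger_gap: 0.0666
grip_force: 30.0
```

Request:
step_arm(
  motion=[
    {"xyz":[0,0,0.7],"turn":[0,0,0],"grip":-1},
    {"xyz":[0,0,1.2],"turn":[0,0,0],"grip":-1},
    {"xyz":[0,0,1.2],"turn":[0,0,0],"grip":-1},
  ],
)

```text
t: 20.62
ee_pos: [0.6043, 0.031, 0.1242]
eef_rot: [-180.0, 0.0, -124.9]
wrist_force: [2.6, 1.9, 0.0]
finger_gap: 0.0665
grip_force: 30.0
```

Request:
step_arm(
  motion=[
    {"xyz":[-0.5,-0.2,0],"turn":[0,0,0],"grip":-1},
    {"xyz":[-0.5,-0.2,0.5],"turn":[0,0,0],"grip":-1},
    {"xyz":[-0.5,-0.2,1],"turn":[0,0,0],"grip":-1},
    {"xyz":[-0.5,-0.2,1],"turn":[0,0,0],"grip":-1},
  ],
)

```text
t: 20.95
ee_pos: [0.6045, 0.0313, 0.1229]
eef_rot: [180.0, 0.0, -124.9]
wrist_force: [1.5, 1.1, -0.3]
finger_gap: 0.0664
grip_force: 30.0
```

Request:
step_arm(
  motion=[
    {"xyz":[-0.3,-0.1,0.7],"turn":[0,0,0],"grip":-1},
    {"xyz":[-0.3,-0.1,1.4],"turn":[0,0,0],"grip":-1},
    {"xyz":[-0.3,-0.1,1.4],"turn":[0,0,0],"grip":-1},
  ],
)

```text
t: 21.2
ee_pos: [0.6046, 0.0314, 0.1213]
eef_rot: [180.0, -0.0, -124.9]
wrist_force: [1.0, -0.5, -0.0]
finger_gap: 0.0663
grip_force: 30.0
```

Request:
step_arm(
  motion=[
    {"xyz":[0,0,0.7],"turn":[0,0,0],"grip":-1},
    {"xyz":[0,0,1.4],"turn":[0,0,0],"grip":-1},
    {"xyz":[0,0,1.4],"turn":[0,0,0],"grip":-1},
  ],
)

```text
t: 21.45
ee_pos: [0.6046, 0.0314, 0.12]
eef_rot: [180.0, -0.0, -124.9]
wrist_force: [0.2, 0.2, -0.9]
finger_gap: 0.0669
grip_force: 30.0
```

Request:
step_arm(
  motion=[
    {"xyz":[0,0,0.7],"turn":[0,0,0],"grip":-1},
    {"xyz":[0,0,1.4],"turn":[0,0,0],"grip":-1},
    {"xyz":[0,0,1.4],"turn":[0,0,0],"grip":-1},
  ],
)

```text
t: 21.7
ee_pos: [0.6046, 0.0314, 0.1187]
eef_rot: [180.0, -0.0, -124.9]
wrist_force: [1.5, -0.6, -1.3]
finger_gap: 0.0663
grip_force: 30.0
```

Request:
step_arm(
  motion=[
    {"xyz":[0,0,0.7],"turn":[0,0,0],"grip":-1},
    {"xyz":[0,0,1.2],"turn":[0,0,0],"grip":-1},
    {"xyz":[0,0,1.2],"turn":[0,0,0],"grip":-1},
  ],
)

```text
t: 21.95
ee_pos: [0.6046, 0.0315, 0.1175]
eef_rot: [180.0, -0.0, -124.9]
wrist_force: [-0.4, 0.3, -1.1]
finger_gap: 0.0663
grip_force: 30.0
```

Request:
step_arm(
  motion=[
    {"xyz":[0,0,0.5],"turn":[0,0,0],"grip":-1},
    {"xyz":[0,0,1],"turn":[0,0,0],"grip":-1},
    {"xyz":[0,0,1],"turn":[0,0,0],"grip":-1},
  ],
)

```text
t: 22.2
ee_pos: [0.6047, 0.0314, 0.1166]
eef_rot: [180.0, -0.0, -124.9]
wrist_force: [0.8, 0.6, -0.8]
finger_gap: 0.0667
grip_force: 30.0
```

Request:
step_arm(
  motion=[
    {"xyz":[0,0,0.5],"turn":[0,0,0],"grip":-1},
    {"xyz":[0,0,0.9],"turn":[0,0,0],"grip":-1},
    {"xyz":[0,0,0.9],"turn":[0,0,0],"grip":-1},
  ],
)

```text
t: 22.45
ee_pos: [0.6048, 0.0314, 0.1163]
eef_rot: [-180.0, 0.0, -124.9]
wrist_force: [-2.0, -0.4, 4.8]
finger_gap: 0.0668
grip_force: 30.0
```

Request:
step_arm(
  motion=[
    {"xyz":[0,0,0.2],"turn":[0,0,0.05],"grip":-1},
    {"xyz":[0,0,0.4],"turn":[0,0,0.1],"grip":-1},
    {"xyz":[0,0,0.6],"turn":[0,0,0.15],"grip":-1},
    {"xyz":[0,0,0.85],"turn":[0,0,0.2],"grip":-1},
    {"xyz":[0,0,0.85],"turn":[0,0,0.2],"grip":-1},
  ],
)

```text
t: 22.87
ee_pos: [0.6051, 0.0314, 0.1154]
eef_rot: [-179.9, 0.1, -136.4]
wrist_force: [-0.6, -0.4, 4.1]
finger_gap: 0.0665
grip_force: 30.0
```

```bash
python3 -c "
from h import *
s=manip.sense(); print(s['moment'],s['wrist_force'],s['q'].round(1))"
```

```text
[ 0.14328909 -0.01060368 -0.16856364] [-0.59867602 -0.37762174  4.0841591 ] [  -8.1   34.1   79.6    0.    66.3 -141.7]
```

Request:
step_arm(
  motion=[
    {"xyz":[0,0,0.2],"turn":[0,0,0.05],"grip":-1},
    {"xyz":[0,0,0.4],"turn":[0,0,0.1],"grip":-1},
    {"xyz":[0,0,0.6],"turn":[0,0,0.15],"grip":-1},
    {"xyz":[0,0,0.85],"turn":[0,0,0.2],"grip":-1},
    {"xyz":[0,0,0.85],"turn":[0,0,0.2],"grip":-1},
  ],
)

```text
t: 23.28
ee_pos: [0.6051, 0.0314, 0.1145]
eef_rot: [-180.0, 0.1, -147.8]
wrist_force: [0.3, 0.6, 4.2]
finger_gap: 0.0666
grip_force: 30.0
```

```bash
python3 -c "
from h import *
s=manip.sense(); print(s['moment'],s['wrist_force'],s['ee_pos'])"
```

```text
[ 0.06969884  0.04237665 -0.20358929] [0.30806731 0.55132785 4.18418042] [0.60506234 0.03141651 0.11452293]
```

Request:
step_arm(
  motion=[
    {"xyz":[0,0,0.2],"turn":[0,0,0.05],"grip":-1},
    {"xyz":[0,0,0.43],"turn":[0,0,0.1],"grip":-1},
    {"xyz":[0,0,0.43],"turn":[0,0,0.1],"grip":-1},
  ],
)

```text
t: 23.53
ee_pos: [0.605, 0.0314, 0.1141]
eef_rot: [-180.0, 0.1, -153.5]
wrist_force: [-0.5, -0.3, 4.7]
finger_gap: 0.0662
grip_force: 30.0
```

```bash
python3 -c "
from h import *
s=manip.sense(); print(s['moment'],s['wrist_force'],s['ee_pos'])"
```

```text
[ 0.07038856 -0.00276295 -0.21852353] [-0.47259534 -0.33958685  4.73532378] [0.60504415 0.03143035 0.11405873]
```

Request:
step_arm(
  motion=[
    {"xyz":[0,0,0.2],"turn":[0,0,0.05],"grip":-1},
    {"xyz":[0,0,0.3],"turn":[0,0,0.07],"grip":-1},
    {"xyz":[0,0,0.3],"turn":[0,0,0.07],"grip":-1},
  ],
)

```text
t: 23.78
ee_pos: [0.605, 0.0314, 0.1138]
eef_rot: [-180.0, 0.1, -157.4]
wrist_force: [-0.9, -0.8, 5.9]
finger_gap: 0.0663
grip_force: 30.0
```

```bash
python3 -c "
from h import *
s=manip.sense(); print(s['moment'],s['wrist_force'],s['ee_pos'])"
```

```text
[ 0.03366791  0.00678149 -0.0037645 ] [-0.8535816  -0.81789738  5.88738485] [0.6050335  0.03139889 0.11378308]
```

Request:
step_arm(
  motion=[
    {"xyz":[0,0,0.1],"turn":[0,0,0.03],"grip":-1},
    {"xyz":[0,0,0.2],"turn":[0,0,0.05],"grip":-1},
    {"xyz":[0,0,0.2],"turn":[0,0,0.05],"grip":-1},
  ],
)

```text
t: 24.03
ee_pos: [0.605, 0.0314, 0.1136]
eef_rot: [-180.0, 0.1, -160.3]
wrist_force: [-1.5, -0.1, 5.4]
finger_gap: 0.0666
grip_force: 30.0
```

```bash
python3 -c "
from h import *
s=manip.sense(); print(s['moment'],s['wrist_force'],s['ee_pos'])"
```

```text
[ 0.02497581  0.11309232 -0.0066878 ] [-1.46936114 -0.06252626  5.36721768] [0.60502538 0.03140959 0.11359867]
```

Request:
step_arm(
  motion=[
    {"xyz":[0,0,0.1],"turn":[0,0,0.03],"grip":-1},
    {"xyz":[0,0,0.2],"turn":[0,0,0.05],"grip":-1},
    {"xyz":[0,0,0.2],"turn":[0,0,0.05],"grip":-1},
  ],
)

```text
t: 24.28
ee_pos: [0.605, 0.0314, 0.1134]
eef_rot: [-180.0, 0.1, -163.1]
wrist_force: [0.4, -0.1, 6.3]
finger_gap: 0.0664
grip_force: 30.0
```

```bash
python3 -c "
from h import *
s=manip.sense(); print(s['moment'],s['wrist_force'],s['ee_pos'])"
```

```text
[ 0.05316238  0.03782121 -0.05545403] [ 0.35092264 -0.11224327  6.32624791] [0.60502086 0.0314192  0.11344341]
```

Request:
step_arm(
  motion=[
    {"xyz":[0,0,0.1],"turn":[0,0,0.03],"grip":-1},
    {"xyz":[0,0,0.2],"turn":[0,0,0.05],"grip":-1},
    {"xyz":[0,0,0.2],"turn":[0,0,0.05],"grip":-1},
  ],
)

```text
t: 24.53
ee_pos: [0.6051, 0.0314, 0.1133]
eef_rot: [-180.0, 0.1, -166.0]
wrist_force: [-0.3, 0.6, 5.8]
finger_gap: 0.0665
grip_force: 30.0
```

```bash
python3 -c "
from h import *
s=manip.sense(); print(s['moment'],s['wrist_force'],s['ee_pos'])"
```

```text
[ 0.0255734   0.07850018 -0.02082862] [-0.34251494  0.64356892  5.82309076] [0.60506293 0.03144333 0.11329857]
```

Request:
step_arm(
  motion=[
    {"xyz":[0,0,0.15],"turn":[0,0,0.035],"grip":-1},
    {"xyz":[0,0,0.3],"turn":[0,0,0.07],"grip":-1},
    {"xyz":[0,0,0.3],"turn":[0,0,0.07],"grip":-1},
  ],
)

```text
t: 24.78
ee_pos: [0.6052, 0.0315, 0.1132]
eef_rot: [-180.0, 0.1, -170.0]
wrist_force: [-0.8, -0.1, 7.4]
finger_gap: 0.0667
grip_force: 30.0
```

```bash
cat > st.sh <<'E'
python3 -c "
from h import *
s=manip.sense(); print(s['moment'].round(3),s['wrist_force'].round(1),s['ee_pos'].round(4),s['eef_rot'][2].round(1))"
E
sh st.sh
```

```text
[ 0.093  0.119 -0.052] [-0.8 -0.1  7.4] [0.6052 0.0315 0.1132] -170.0
```

Request:
step_arm(
  motion=[
    {"xyz":[0,0,-0.4],"turn":[0,0,0.05],"grip":-1},
    {"xyz":[0,0,-0.4],"turn":[0,0,0.1],"grip":-1},
    {"xyz":[0,0,-0.4],"turn":[0,0,0.15],"grip":-1},
    {"xyz":[0,0,-0.4],"turn":[0,0,0.15],"grip":-1},
  ],
)

```text
t: 25.12
ee_pos: [0.6051, 0.0314, 0.1133]
eef_rot: [-180.0, 0.1, -178.7]
wrist_force: [0.2, 0.6, 6.3]
finger_gap: 0.0667
grip_force: 30.0
```

```bash
sh st.sh
```

```text
[ 0.006  0.013 -0.05 ] [0.2 0.6 6.3] [0.6051 0.0314 0.1133] -178.7
```

Request:
step_arm(
  motion=[
    {"xyz":[0,0,-0.1],"turn":[0,0,0.04],"grip":-1},
    {"xyz":[0,0,-0.1],"turn":[0,0,0.07],"grip":-1},
    {"xyz":[0,0,-0.1],"turn":[0,0,0.07],"grip":-1},
  ],
)

```text
t: 25.37
ee_pos: [0.605, 0.0315, 0.1133]
eef_rot: [-180.0, 0.1, 177.4]
wrist_force: [0.6, 0.0, 5.2]
finger_gap: 0.0668
grip_force: 30.0
```

```bash
sh st.sh
```

```text
[ 0.002 -0.06  -0.075] [0.6 0.  5.2] [0.605  0.0315 0.1133] 177.4
```

Request:
step_arm(
  motion=[
    {"xyz":[0,0,0],"turn":[0,0,0.04],"grip":-1},
    {"xyz":[0,0,0],"turn":[0,0,0.06],"grip":-1},
    {"xyz":[0,0,0],"turn":[0,0,0.06],"grip":-1},
  ],
)

```text
t: 25.62
ee_pos: [0.605, 0.0315, 0.1133]
eef_rot: [-180.0, 0.1, 174.0]
wrist_force: [0.2, -0.2, 6.2]
finger_gap: 0.0663
grip_force: 30.0
```

```bash
sh st.sh
```

```text
[ 0.024 -0.077 -0.055] [ 0.2 -0.2  6.2] [0.605  0.0315 0.1133] 174.0
```

Request:
step_arm(
  motion=[
    {"xyz":[0,0,0],"turn":[0,0,0.04],"grip":-1},
    {"xyz":[0,0,0],"turn":[0,0,0.07],"grip":-1},
    {"xyz":[0,0,0],"turn":[0,0,0.07],"grip":-1},
  ],
)

```text
t: 25.87
ee_pos: [0.605, 0.0315, 0.1133]
eef_rot: [180.0, 0.1, 169.9]
wrist_force: [0.7, -0.0, 5.6]
finger_gap: 0.0666
grip_force: 30.0
```

```bash
sh st.sh
```

```text
[ 0.028  0.003 -0.036] [ 0.7 -0.   5.6] [0.605  0.0315 0.1133] 169.9
```

Request:
step_arm(
  motion=[
    {"xyz":[0,0,0],"turn":[0,0,0.04],"grip":-1},
    {"xyz":[0,0,0],"turn":[0,0,0.06],"grip":-1},
    {"xyz":[0,0,0],"turn":[0,0,0.06],"grip":-1},
  ],
)

```text
t: 26.12
ee_pos: [0.605, 0.0315, 0.1133]
eef_rot: [180.0, 0.1, 166.5]
wrist_force: [0.0, 0.9, 5.2]
finger_gap: 0.0667
grip_force: 30.0
```

```bash
sh st.sh
```

```text
[ 0.028 -0.009 -0.014] [0.  0.9 5.2] [0.605  0.0315 0.1133] 166.5
```

Request:
step_arm(
  motion=[
    {"xyz":[0,0,0],"turn":[0,0,0.04],"grip":-1},
    {"xyz":[0,0,0],"turn":[0,0,0.06],"grip":-1},
    {"xyz":[0,0,0],"turn":[0,0,0.06],"grip":-1},
  ],
)

```text
t: 26.37
ee_pos: [0.605, 0.0315, 0.1132]
eef_rot: [180.0, 0.1, 163.0]
wrist_force: [-0.2, -0.0, 5.4]
finger_gap: 0.0669
grip_force: 30.0
```

```bash
sh st.sh
```

```text
[ 0.068 -0.045  0.033] [-0.2 -0.   5.4] [0.605  0.0315 0.1132] 163.0
```

Request:
step_arm(
  motion=[
    {"xyz":[0,0,0],"turn":[0,0,0.04],"grip":-1},
    {"xyz":[0,0,0],"turn":[0,0,0.07],"grip":-1},
    {"xyz":[0,0,0],"turn":[0,0,0.07],"grip":-1},
  ],
)

```text
t: 26.62
ee_pos: [0.605, 0.0315, 0.1131]
eef_rot: [180.0, 0.0, 159.0]
wrist_force: [1.7, 0.4, 4.7]
finger_gap: 0.0664
grip_force: 30.0
```

```bash
sh st.sh
```

```text
[ 0.057 -0.228  0.019] [1.7 0.4 4.7] [0.605  0.0315 0.1131] 159.0
```

Request:
step_arm(
  motion=[
    {"xyz":[0,0,0],"turn":[0,0,0.04],"grip":-1},
    {"xyz":[0,0,0],"turn":[0,0,0.07],"grip":-1},
    {"xyz":[0,0,0],"turn":[0,0,0.07],"grip":-1},
  ],
)

```text
t: 26.87
ee_pos: [0.605, 0.0315, 0.1129]
eef_rot: [180.0, 0.0, 155.0]
wrist_force: [1.7, 1.1, 2.8]
finger_gap: 0.0667
grip_force: 30.0
```

```bash
sh st.sh
```

```text
[ 0.127 -0.353  0.134] [1.7 1.1 2.8] [0.605  0.0315 0.1129] 155.0
```

Request:
step_arm(
  motion=[
    {"xyz":[0,0,0.1],"turn":[0,0,0.02],"grip":-1},
    {"xyz":[0,0,0.15],"turn":[0,0,0.04],"grip":-1},
    {"xyz":[0,0,0.15],"turn":[0,0,0.04],"grip":-1},
  ],
)

```text
t: 27.12
ee_pos: [0.6049, 0.0316, 0.1129]
eef_rot: [180.0, 0.0, 152.6]
wrist_force: [2.8, 1.8, 3.0]
finger_gap: 0.0665
grip_force: 30.0
```

```bash
sh st.sh
```

```text
[ 0.191 -0.447  0.324] [2.8 1.8 3. ] [0.6049 0.0316 0.1129] 152.6
```

Request:
step_arm(
  motion=[
    {"xyz":[0,0,0.1],"turn":[0,0,0.02],"grip":-1},
    {"xyz":[0,0,0.12],"turn":[0,0,0.035],"grip":-1},
    {"xyz":[0,0,0.12],"turn":[0,0,0.035],"grip":-1},
  ],
)

```text
t: 27.37
ee_pos: [0.6049, 0.0316, 0.1128]
eef_rot: [180.0, 0.0, 150.6]
wrist_force: [3.1, 1.2, 4.1]
finger_gap: 0.0665
grip_force: 30.0
```

```bash
sh st.sh
```

```text
[ 0.351 -0.603  0.435] [3.1 1.2 4.1] [0.6049 0.0316 0.1128] 150.6
```

Request:
step_arm(
  motion=[
    {"xyz":[0,0,0],"turn":[0,0,0.02],"grip":-1},
    {"xyz":[0,0,0],"turn":[0,0,0.02],"grip":-1},
  ],
)

```text
t: 27.53
ee_pos: [0.6049, 0.0315, 0.1127]
eef_rot: [180.0, 0.0, 149.4]
wrist_force: [4.3, 3.1, 4.4]
finger_gap: 0.0664
grip_force: 30.0
```

```bash
sh st.sh
```

```text
[ 0.44  -0.61   0.372] [4.3 3.1 4.4] [0.6049 0.0315 0.1127] 149.4
```

Request:
step_arm(
  motion=[
    {"xyz":[0,0,0.1],"turn":[0,0,0.025],"grip":-1},
    {"xyz":[0,0,0.1],"turn":[0,0,0.025],"grip":-1},
  ],
)

```text
t: 27.7
ee_pos: [0.6048, 0.0316, 0.1126]
eef_rot: [180.0, 0.0, 148.0]
wrist_force: [3.4, 2.8, 5.3]
finger_gap: 0.0664
grip_force: 30.0
```

```bash
sh st.sh
```

```text
[ 0.398 -0.547  0.376] [3.4 2.8 5.3] [0.6048 0.0316 0.1126] 148.0
```

Request:
step_arm(
  motion=[
    {"xyz":[0,0,0],"turn":[0,0,0.02],"grip":-1},
    {"xyz":[0,0,0],"turn":[0,0,0.035],"grip":-1},
    {"xyz":[0,0,0],"turn":[0,0,0.035],"grip":-1},
    {"xyz":[0,0,0],"turn":[0,0,0.035],"grip":-1},
  ],
)

```text
t: 28.03
ee_pos: [0.6048, 0.0316, 0.1126]
eef_rot: [180.0, 0.0, 146.0]
wrist_force: [3.9, 3.6, 5.1]
finger_gap: 0.0669
grip_force: 30.0
```

```bash
sh st.sh
```

```text
[ 0.41  -0.635  0.606] [3.9 3.6 5.1] [0.6048 0.0316 0.1126] 146.0
```

Request:
step_arm(
  motion=[
    {"xyz":[0,0,0],"turn":[0,0,0],"grip":1},
    {"xyz":[0,0,0],"turn":[0,0,0],"grip":1},
    {"xyz":[0,0,0],"turn":[0,0,0],"grip":1},
    {"xyz":[0,0,0],"turn":[0,0,0],"grip":1},
    {"xyz":[0,0,0],"turn":[0,0,0],"grip":1},
    {"xyz":[0,0,-10],"turn":[0,0,0],"grip":1},
    {"xyz":[0,0,-30],"turn":[0,0,0],"grip":1},
    {"xyz":[0,0,-60],"turn":[0,0,0],"grip":1},
    {"xyz":[0,0,-85],"turn":[0,0,0],"grip":1},
    {"xyz":[-20,0,-90],"turn":[0,0,0],"grip":1},
    {"xyz":[-50,0,-90],"turn":[0,0,0],"grip":1},
    {"xyz":[-50,0,-90],"turn":[0,0,0],"grip":1},
  ],
)

```text
t: 29.03
ee_pos: [0.6485, 0.0009, 0.2032]
eef_rot: [180.0, 0.1, 145.9]
wrist_force: [-0.8, -0.2, -1.2]
finger_gap: 0.0882
grip_force: 0.0
```

```bash
python3 - <<'E'
from h import *
s=manip.sense(); print(s["ee_pos"],s["wrist_force"],s["moment"])
a,ca=snap("wrist","w10.png"); b,cb=snap("scene","s10.png"); d,cd=snap("side","d10.png")
x=cv2.resize(a[80:280,200:440],(480,400)); y=cv2.resize(d[210:310,270:370],(300,300),interpolation=2); z=cv2.resize(b,(480,360))[90:290]
y=cv2.resize(y,(320,400)); print(proj(ca,[.6045,.031,.133]))
cv2.imwrite("pics/f.png",cv2.cvtColor(np.vstack([np.hstack([x,y]),np.hstack([z,np.zeros((200,320,3),np.uint8)])]),cv2.COLOR_RGB2BGR))
E
```

```text
[0.64845239 0.00089466 0.20318356] [-0.75916235 -0.22811851 -1.22484621] [ 0.00497958  0.04715384 -0.01165121]
[320.98098188 166.73018333]
```

View pics/f.png

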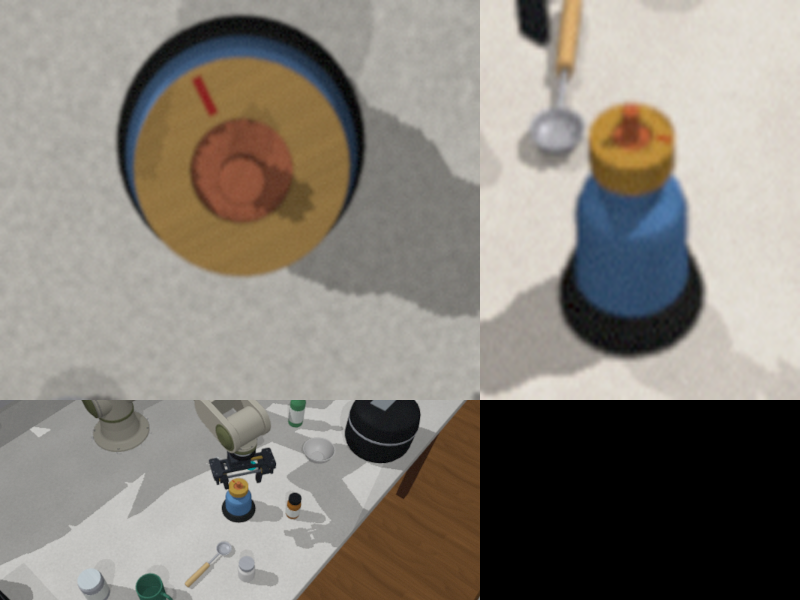

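The ring sits level and centred on the jar, with the knob through its hole (wrist view around (321,165)). The other things are where they were, and the gripper is clear.

```bash
python3 -c "
from workcell import job
print(job.sign_off())"
```

```text
the job is handed in; nothing more can be done
None
```

The jar is closed and handed in. The inner lid looked flat and centred in its seat, and I screwed the ring down over it to about 0.6 N m and let go. I could not measure the ring's clamping force on the lid. Nothing else on the counter appeared moved in the last picture. The job took about 29 s of the 72 s allowed, and the sign-off gave no verdict.

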